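# Set and lock the tram shoe guide gap

## Task

Service the shoe guide: gather the brass shoe retainers that were taken off it (as many as there are) in the green pan, and turn the eccentric bolt so that the gauge named by the wear chart (the colour field under the black round magnet) fits the gap with one to two millimetres of play; prove it by sliding that gauge's blade along the fence until its nose is at least 25 mm beyond the narrowest point. Then tighten the lock nut with the click wrench until its handle breaks over, stopping there without driving the hinge to its stop. Finish with the gap still set, both gauges lying flat on the black mat, and the insulator, probe rod and spare roller left where they are.

Things in the scene. Friction and masses are not known exactly. Their poses are not given: they have to be found in the camera images.
- guide: the shoe guide, fixed (place and yaw vary); origin at table level on the eccentric's axis. Dark steel base plate 5 mm thick, x -50..60, y -85..55 mm, and a narrower arm under the wrench (x -10..50) to y 165. A steel fence stands on it at x 42..54, y -50..40 mm, top 30 mm above the table
- eccentric (a joint): eccentric bolt's angle, rad, positive counter-clockwise from above, vertical axis at the guide's origin. Brass disc of radius 26 mm, z 5..29 mm, centre 12 mm off the axis: gap to the fence in mm = 16 - 12 sin(angle), so clockwise opens it. Starts at 0.75 to 1.25 (too narrow for any gauge), range -1.3 to 1.4; about 0.15 N m friction, stays where it is left
- bolt_grip (a point): grip point on the eccentric bolt's axis, 58 mm above the table: the bolt head is a dark steel bar 60 mm long, 14 mm wide, from 36 to 62 mm above the table, one end red. The bar (and this point's x axis) points along the guide's x (red end to +x) at angle 0 and turns with the bolt
- lock_nut (a joint): the lock nut's angle, rad, growing clockwise from above as it is tightened: loose at 0 to 0.25 at the start, hard tight at 0.75; turns against about 0.25 N m. Vertical axis at guide x 20, y 130 mm. A click wrench sits on it for good: it points from the axis at (0.35 + this angle) rad clockwise from the guide's y axis. The nut stays where it is left
- breakover (a joint): the click wrench's break-over hinge, rad: 40 mm out from the nut's axis; 0 while the wrench is straight. When the nut is tight and the handle is pushed clockwise with about 11 N at the grip point, the hinge gives and the handle bends on clockwise (this angle grows); its stop is at 0.45. Springs straight when released
- wrench_grip (a point): centre of the wrench's blue handle, 135 mm from the nut's axis, 49 mm above the table; x along the handle outwards. Handle 85 mm long, 22 mm wide, from 38 to 60 mm above the table; the nose and handle neck are 14 to 18 mm wide
- gap_point (a point): on the fence's face at the gap's narrowest place, on top of the base plate: guide x 42, y -12, z 5 mm; axes as the guide's. The gap lies from here towards -x, up to the brass disc, and runs along y. A gauge goes in from the open -y end, blade towards +y, sliding flat on the base plate along the fence
- pan: green open parts pan, fixed, outside 95 (x) x 280 (y) x 28 mm high, walls and floor 4 to 5 mm; origin at the centre of its underside at table level
- mat: black rubber mat, fixed, 190 (x) x 220 (y) x 3 mm, where the gauges live; origin at the centre of its underside
- gauge_blue: blue feeler gauge, loose, 0.22 kg, lying flat: blue handle block 70 x 28 x 26 mm high, then a straight steel blade 12 mm thick (along y), 20 mm high, reaching 135 mm from the handle's centre, nose rounded in plan. One flat underside. Origin under the handle's centre, x along the blade. The two gauges lie on the mat in either order
- gauge_orange: orange feeler gauge, loose, 0.22 kg, lying flat: orange handle block 70 x 28 x 26 mm high, then a straight steel blade 18 mm thick (along y), 20 mm high, reaching 135 mm from the handle's centre, nose rounded in plan. One flat underside. Origin under the handle's centre, x along the blade. The two gauges lie on the mat in either order
- board: spring clip board lying flat, fixed, 120 x 250 mm, gripping an aluminium wear chart plate: blue field on its +y half, orange field on its -y half; origin at its centre, table level
- marker: black round magnet, diameter 32, height 8 mm, on the chart: the field it lies on (blue or orange) names the gauge that applies; fixed. A white square magnet (26 mm) on the other field means nothing
- gauge_blue_tip (a point): nose of the blue gauge's blade, at its underside
- gauge_orange_tip (a point): nose of the orange gauge's blade, at its underside
- gauge_blue_mid (a point): middle of the blue gauge's length, 50 mm from its origin along x, at its underside
- gauge_orange_mid (a point): middle of the orange gauge's length, 50 mm from its origin along x, at its underside
- retainer_1: brass shoe retainer, a plain bar 65 (x) x 26 (y) x 20 mm high, about 0.2 to 0.4 kg, lying on the table; origin at the centre of its underside, x along its length. Two to four of the four are present
- retainer_2: brass shoe retainer, a plain bar 65 (x) x 26 (y) x 20 mm high, about 0.2 to 0.4 kg, lying on the table; origin at the centre of its underside, x along its length. Two to four of the four are present
- retainer_3: brass shoe retainer, a plain bar 65 (x) x 26 (y) x 20 mm high, about 0.2 to 0.4 kg, lying on the table; origin at the centre of its underside, x along its length. Two to four of the four are present
- retainer_4: brass shoe retainer, a plain bar 65 (x) x 26 (y) x 20 mm high, about 0.2 to 0.4 kg, lying on the table; origin at the centre of its underside, x along its length. Two to four of the four are present
- insulator: bystander: stubby green glass insulator, diameter 72, height 60 mm, standing; origin under its centre
- probe: bystander: silver probe rod with black handle, 158 mm long along x, 16 mm high, lying
- roller: bystander: white spare guide roller, diameter 64, height 30 mm, standing on its face
Not all that is in view belongs to the job. Leave any red look-alike of the gauge_orange alone.

How it is judged:
On the way, in this order (a step that is already met when the one before it is completed fails the run):
1. the gauge named by the chart is in the gap, its nose well past the eccentric, with the gap 0.3 to 2.7 mm wider than the gauge (((y of marker in the frame of board above 0 m and value of joint eccentric between 0.109 and 0.313 rad and x of gauge_blue_tip in the frame of guide between 0.012 and 0.045 m and y of gauge_blue_tip in the frame of guide between 0.01 and 0.08 m and height (world z) of gauge_blue_tip below 0.022 m and angle between the x axis of gauge_blue and the y axis of guide, either way round below 0.15 rad) or (y of marker in the frame of board below 0 m and value of joint eccentric between -0.402 and -0.193 rad and x of gauge_orange_tip in the frame of guide between 0.012 and 0.045 m and y of gauge_orange_tip in the frame of guide between 0.01 and 0.08 m and height (world z) of gauge_orange_tip below 0.022 m and angle between the x axis of gauge_orange and the y axis of guide, either way round below 0.15 rad))), for 0.2 s.
2. the lock nut is tight and the click wrench has broken over, the gap still set (((y of marker in the frame of board above 0 m and value of joint eccentric between 0.109 and 0.313 rad) or (y of marker in the frame of board below 0 m and value of joint eccentric between -0.402 and -0.193 rad)) and value of joint lock_nut above 0.68 rad and value of joint breakover above 0.08 rad), for 0.05 s.
At the end, for the whole second after the job is handed in: every retainer present at rest in the pan; gap 0.3 to 2.7 mm wider than the chart's gauge (eccentric 0.109..0.313 for blue, -0.402..-0.193 for orange); lock nut over 0.66 rad; both gauges flat, at rest, their middles within the mat, 5 mm inside its edges (((y of marker in the frame of board above 0 m and value of joint eccentric between 0.109 and 0.313 rad) or (y of marker in the frame of board below 0 m and value of joint eccentric between -0.402 and -0.193 rad)) and value of joint lock_nut above 0.66 rad and x of retainer_1 in the frame of pan between -0.046 and 0.046 m and y of retainer_1 in the frame of pan between -0.138 and 0.138 m and height (world z) of each of retainer_1, retainer_2, retainer_3, retainer_4 below 0.03 m and linear speed of each of retainer_1, retainer_2, retainer_3, retainer_4, gauge_blue, gauge_orange below 0.03 m/s and x of retainer_2 in the frame of pan between -0.046 and 0.046 m and y of retainer_2 in the frame of pan between -0.138 and 0.138 m and x of retainer_3 in the frame of pan between -0.046 and 0.046 m and y of retainer_3 in the frame of pan between -0.138 and 0.138 m and x of retainer_4 in the frame of pan between -0.046 and 0.046 m and y of retainer_4 in the frame of pan between -0.138 and 0.138 m and x of gauge_blue_mid in the frame of mat between -0.09 and 0.09 m and y of gauge_blue_mid in the frame of mat between -0.105 and 0.105 m and height (world z) of each of gauge_blue_mid, gauge_orange_mid below 0.015 m and angle between each of gauge_blue, gauge_orange's own z axis and vertical below 0.12 rad and x of gauge_orange_mid in the frame of mat between -0.09 and 0.09 m and y of gauge_orange_mid in the frame of mat between -0.105 and 0.105 m); the robot touches nothing.
It fails at once if the insulator, the probe rod or the spare roller is pushed more than 25 mm away (distance of any of insulator, probe, roller from where it was at the start of the episode above 0.025 m).
It fails at once if the wrench's hinge is driven on to near its stop (over 0.40 rad) (value of joint breakover above 0.4 rad).
Of retainer_1, retainer_2, retainer_3, retainer_4 only 2 to 4 are there at a start; the rules pass over those that are not, and their reading is None.
At some moment in a run one of retainer_1, retainer_2, retainer_3, retainer_4 may be knocked a few centimetres aside while the robot is not near it.
Once in a run the grip may slacken for a moment while it holds something.
It also fails if it takes over 210 s, if anything falls off the work surface, if the arm or the gripper's body presses on something with over 40 N, if the wrist force passes 120 N, or if a joint passes its speed limit or range.

## Robot

A 7-joint arm with a two-finger parallel gripper is mounted at the origin on the work surface. World frame = base frame: x ahead of the robot, y to its left, z up, the work surface at z = 0. Lengths are in m, angles in rad, forces in N, time in s.
With the tool pointing down it reaches from about 0.425 to 0.925 m from the base axis. Payload 6.8 kg.
Tool frame: the origin (TCP) lies midway between the tips of the shut fingers; the grasp point (between the pads) lies 19 mm behind it; y points along the fingers, z is the direction in which the jaws open and shut, and the axes are right-handed (so a half turn about y gives the same grasp; the last joint's range is limited). The gripper opens to 85 mm and grips with 20 to 120 N. Pads are 22 mm wide; open, the fingers measure 114 mm over their backs; the gripper's body (76 mm by 85 mm) begins 54 mm behind the grasp point. The pads swing forward as they close: fully open they stand 13 mm farther back than shut.
Start: joints at [1.059, 0.477, 0.022, 1.555, -0.011, 1.109, -0.083], TCP at [0.265, -0.621, 0.231] pointing down, gripper open.
Joint ranges: [-2.96, 2.96], [-0.34, 2.1], [-1.41, 1.46], [0.24, 2.44], [-1.37, 4.51], [0.17, 1.92], [-2.96, 2.96]. Speed limits (rad/s): [2.39, 2.39, 3.14, 3.14, 3.14, 3.14, 3.14].

## Interface

Orientations are given as a unit quaternion [w, x, y, z].
In Python, from station import bot gives the robot as it stands. The module is installed in compiled form; this text tells all that it offers.
- The arm moves only by the shell command python3 -m crank 'ROWS' [FORCE]. ROWS is JSON, a list of rows, each an object with "linear": the shift along the tool's x, y, z in m, a list of three; "dr": the turn, a rotation vector about the tool's x, y, z in degrees, a list of three; "hand": the gripper command: -1 is shut, 1 is fully open, values between are in proportion. A call has 1 to 10 rows; each row is the pose to reach, as a shift and turn from the pose commanded when the call began, along the tool's axes at that moment; what a row does not reach only later rows make up. A row lasts 1/12 s, in which the tool goes at most 41.7 mm and 7.16 degrees, less where a joint would pass 70% of its speed; a pose out of reach is approached as far as the arm can. A call with a gripper value outside its range is refused whole. The fingers move at their own pace and stop on an object; FORCE is the grip in N (left out, the last holds). Time passes only in rows, so rows that repeat a pose let the fingers close. It gives the time, the measured TCP pose, the force and the opening at its end, in the units of the state.
- bot.get_obs(): the state, without advancing time (a new reading comes with each control period).
- bot.read_camera(name): name is "side" or "top"; returns the picture (480x640x3 uint8, blue, green, red); there is no depth.
- bot.camera_params(name): a dict with "K" (3x3 intrinsics, pixels), "R" (3x3) and "t" (3): a world point X has camera coordinates R X + t. Camera axes: x right, y down, z forward; pixel columns grow to the right and rows downward; lengths in m; the calibration is good to about 2 mm. A picture is of the moment at which its call begins. camera_params takes no time and is no camera call.
- bot.hand_in(): hands the job in, once; it reports no verdict.
Trained networks look in the newest picture that a camera, given by its name, has taken for a name from the list of things; names that differ only in an ending like _2 or _b are one class to them, and where a whole thing is asked for, a point or a joint stands for the part that bears it (a point fixed in the world has none). Each returns a list of dicts, best first, with "score" (0 to 1); they miss things now and then, are a little off and sometimes report something else, mostly with a low value. They report only what shows in the picture. A call takes as long as a camera call. They do not tell look-alikes from the thing itself.
- bot.search_frame(camera, target): "extent" ([left, top, right, bottom] in pixels, round what is visible of it).
- bot.cut_out(camera, target): "pixels" (480x640 bool, what is visible of it) and "extent" ([left, top, right, bottom] in pixels, round what is visible of it).
- bot.place_of(camera, target): "xy" ([column, row] in pixels: a listed point, or the origin of a listed thing).
The state is a dict: "t": time; "q": joint angles; "joint_vel": joint speeds; "joint_torque": joint torques, N m; "eef_pos": TCP position; "tool_rot": TCP orientation; "contact_force": force on the tool from outside, world axes, zero at the start; "torque": the same for the moment, N m; "gripper_width": opening from 0.0 (shut) to 1.0 (fully open).
Only numpy, scipy, OpenCV 4.12 (cv2) and the standard library are available. Lean on these libraries where they do the work, as an engineer would, in place of code of your own. Each camera call takes 0.05 s, during which the arm holds its last target. There are 200 camera calls.

## Working session

There is one attempt and no reset: what is moved stays moved. The work goes in short steps, Python scripts to look and compute and a shell command to move; the robot and the scene stay as the last step left them, time stands still between calls to the robot, and variables do not carry over. Pictures are saved under pics/ and viewed, about 12 in all and at most 16, crops included, and the job is handed in when it is done.

```bash
mkdir -p pics; cat > h.py <<'E'
import numpy as np, cv2
from station import bot
from scipy.spatial.transform import Rotation as Rn
def cam(n):
    p=bot.camera_params(n); return np.array(p["K"]),np.array(p["R"]),np.array(p["t"])
def world(n,px,z):
    K,R,t=cam(n); d=R.T@np.linalg.inv(K)@np.array([px[0],px[1],1.]); c=-R.T@t
    return c+d*(z-c[2])/d[2]
def pix(n,X):
    K,R,t=cam(n); v=K@(R@np.asarray(X,float)+t); return v[:2]/v[2]
def rot(o): 
    q=o["tool_rot"]; return Rn.from_quat([q[1],q[2],q[3],q[0]])
def to(target,yaw=None,o=None):
    """shift in tool axes to a world TCP position; yaw: world angle wanted for the jaw (z) axis"""
    o=o or bot.get_obs(); r=rot(o); print("lin",np.round(r.inv().apply(np.array(target)-o["eef_pos"]),4))
    if yaw is not None:
        # tool down: y=-Z, z axis horizontal at yaw
        z=np.array([np.cos(yaw),np.sin(yaw),0]); y=np.array([0,0,-1.]); x=np.cross(y,z)
        for s in(1,-1):
            T=Rn.from_matrix(np.c_[s*x,y,s*z]); print("dr",np.round((r.inv()*T).as_rotvec(degrees=True),2))
E
python3 - <<'E'
from h import *
o=bot.get_obs(); print(o["eef_pos"],rot(o).as_matrix().round(3),o["gripper_width"],o["t"])
for n in("top","side"):
    im=bot.read_camera(n); cv2.imwrite(f"pics/{n}0.png",im)
    K,R,t=cam(n); print(n,K.round(1).tolist(),(-R.T@t).round(3))
    if n=="top":
        for k in("guide","bolt_grip","wrench_grip","gap_point","pan","mat","gauge_blue","gauge_orange","gauge_blue_tip","gauge_orange_tip","board","marker","retainer_1","insulator","probe","roller"):
            print(k,[(np.round(d["xy"]).tolist(),round(d["score"],2),world(n,d["xy"],0).round(3)[:2].tolist()) for d in bot.place_of(n,k)][:6])
E
```

```text
[ 0.26496444 -0.62017993  0.23031443] [[-0.92  -0.001  0.393]
 [-0.393  0.002 -0.92 ]
 [ 0.    -1.    -0.002]] 0.9988480474533141 0.0
top [[489.0, 0.0, 312.9], [0.0, 489.0, 241.2], [0.0, 0.0, 1.0]] [0.409 0.019 1.277]
guide [([285.0, 260.0], 0.66, [0.503, 0.07]), ([418.0, 274.0], 0.3, [0.458, -0.278])]
bolt_grip [([291.0, 255.0], 0.62, [0.516, 0.054])]
wrench_grip [([191.0, 221.0], 0.65, [0.613, 0.314]), ([210.0, 288.0], 0.18, [0.436, 0.267])]
gap_point [([292.0, 241.0], 0.65, [0.555, 0.051])]
pan [([346.0, 199.0], 0.86, [0.661, -0.096])]
mat [([438.0, 259.0], 0.82, [0.496, -0.333])]
gauge_blue [([462.0, 277.0], 0.58, [0.448, -0.394])]
gauge_orange [([420.0, 276.0], 0.83, [0.453, -0.282]), ([347.0, 306.0], 0.63, [0.38, -0.088])]
gauge_blue_tip [([463.0, 223.0], 0.89, [0.591, -0.405]), ([364.0, 152.0], 0.64, [0.788, -0.147]), ([415.0, 224.0], 0.24, [0.592, -0.276])]
gauge_orange_tip [([431.0, 314.0], 0.95, [0.355, -0.306]), ([415.0, 227.0], 0.73, [0.584, -0.275]), ([440.0, 260.0], 0.71, [0.494, -0.338]), ([191.0, 180.0], 0.67, [0.723, 0.314]), ([140.0, 251.0], 0.3, [0.538, 0.448])]
board [([344.0, 151.0], 0.8, [0.794, -0.093]), ([209.0, 287.0], 0.72, [0.439, 0.269])]
marker [([364.0, 153.0], 0.59, [0.786, -0.149]), ([343.0, 149.0], 0.58, [0.799, -0.092])]
retainer_1 [([210.0, 287.0], 0.69, [0.438, 0.264]), ([419.0, 203.0], 0.66, [0.647, -0.289]), ([141.0, 252.0], 0.62, [0.535, 0.445]), ([155.0, 286.0], 0.58, [0.445, 0.407])]
insulator [([419.0, 278.0], 0.49, [0.449, -0.278])]
probe [([232.0, 157.0], 0.63, [0.783, 0.207]), ([364.0, 153.0], 0.51, [0.787, -0.149])]
roller [([460.0, 198.0], 0.71, [0.656, -0.401])]
side [[563.5, 0.0, 325.3], [0.0, 563.5, 235.6], [0.0, 0.0, 1.0]] [0.168 1.055 0.742]
```

View pics/top0.png

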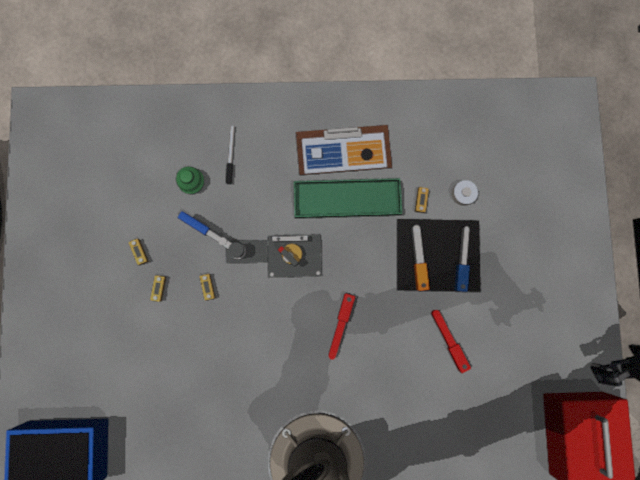

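View pics/side0.png

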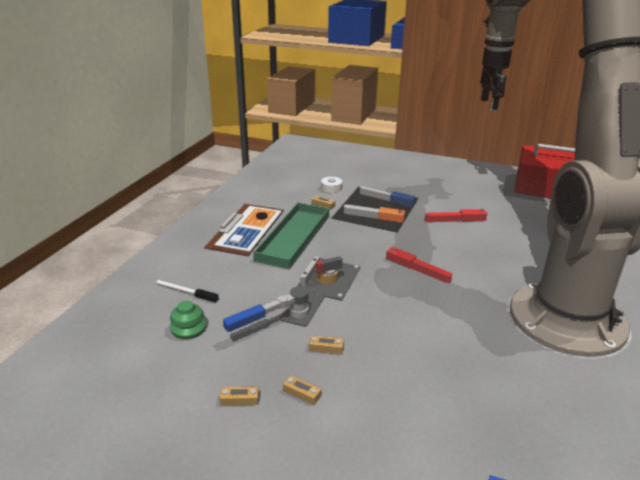

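The top view shows the black round magnet at (367,153) on the orange field, so the **orange** gauge (420,277) on the mat applies. The red look-alikes at (343,325) and (451,340) are off the mat and get left alone. Four brass bars are present, at (422,200), (138,251), (158,288) and (207,287). I'll confirm with one crop and measure from masks.

```bash
cat >> h.py <<'E'
def pca(m,n,z):
    ys,xs=np.nonzero(m); P=np.array([world(n,(x,y),z)[:2] for x,y in zip(xs,ys)]); c=P.mean(0)
    w,v=np.linalg.eigh(np.cov((P-c).T)); a=v[:,1]; return c,a,(2*np.sqrt(3*w[::-1]))
def rets(n="top",show=True):
    out=[]
    for d in bot.cut_out(n,"retainer_1"):
        m=d["pixels"]
        if m.sum()<40: continue
        c,a,s=pca(m,n,.014); out.append((c,np.arctan2(a[1],a[0])))
        if show: print("ret",round(d["score"],2),c.round(4),"yaw",round(np.degrees(out[-1][1]),1),"size",s.round(3))
    return out
E
python3 - <<'E'
from h import *
im=bot.read_camera("top")
rets()
for k in("gauge_orange","gauge_blue","mat","pan","board","guide","lock_nut","bolt_grip","wrench_grip","eccentric","roller","insulator","probe"):
    for d in bot.cut_out("top",k)[:2]:
        z={"mat":.003,"pan":.02,"gauge_orange":.025,"gauge_blue":.025,"wrench_grip":.055,"bolt_grip":.062}.get(k,.005)
        c,a,s=pca(d["pixels"],"top",z); print(k,round(d["score"],2),d["extent"],c.round(4),"ax",round(np.degrees(np.arctan2(a[1],a[0])),1),s.round(3))
hsv=cv2.cvtColor(im,cv2.COLOR_BGR2HSV)
def col(nm,lo,hi,z,box):
    m=cv2.inRange(hsv,lo,hi)>0; b=np.zeros_like(m); b[box[1]:box[3],box[0]:box[2]]=1; m&=b
    c,a,s=pca(m,"top",z); print(nm,m.sum(),c.round(4),round(np.degrees(np.arctan2(a[1],a[0])),1),s.round(3))
col("or handle",(8,120,90),(22,255,255),.026+.003,(398,220,480,292))
col("bl handle",(100,120,60),(125,255,255),.029,(398,220,480,292))
col("blue wr",(100,120,60),(125,255,255),.06,(170,200,240,255))
col("or blade",(0,0,120),(180,60,255),.023,(405,220,435,262))
col("fence",(0,0,110),(180,60,255),.030,(270,230,314,246))
cr=cv2.resize(im[200:300,170:330],None,fx=5,fy=5,interpolation=cv2.INTER_CUBIC); cv2.imwrite("pics/guide1.png",cr)
a=cv2.resize(im[120:300,290:490],None,fx=4,fy=4-1,interpolation=cv2.INTER_CUBIC)
cv2.imwrite("pics/mat1.png",cv2.resize(im[120:300,290:490],(800,600)[:1]+(720,),interpolation=cv2.INTER_CUBIC)[:600])
E
```

```text
ret 0.77 [0.4395 0.2717] yaw -168.5 size [0.065 0.028]
ret 0.73 [0.4382 0.3968] yaw 169.0 size [0.064 0.03 ]
ret 0.68 [ 0.6542 -0.291 ] yaw 169.8 size [0.064 0.029]
ret 0.54 [0.5906 0.2847] yaw 55.9 size [0.143 0.021]
ret 0.51 [0.5336 0.4475] yaw -154.9 size [0.066 0.029]
gauge_orange 0.6 [327.7, 294.7, 356.9, 360.5] [ 0.3351 -0.0679] ax 161.0 [0.166 0.024]
gauge_orange 0.59 [432.7, 309.4, 468.8, 373.9] [ 0.2821 -0.3441] ax -154.9 [0.172 0.026]
gauge_blue 0.66 [456.9, 226.2, 467.9, 290.8] [ 0.4791 -0.3866] ax 172.4 [0.166 0.029]Traceback (most recent call last):
  File "<stdin>", line 7, in <module>
  File "h.py", line 22, in pca
    ys,xs=np.nonzero(m); P=np.array([world(n,(x,y),z)[:2] for x,y in zip(xs,ys)]); c=P.mean(0)
                                     ~~~~~^^^^^^^^^^^
  File "h.py", line 7, in world
    K,R,t=cam(n); d=R.T@np.linalg.inv(K)@np.array([px[0],px[1],1.]); c=-R.T@t
          ~~~^^^
  File "h.py", line 5, in cam
    p=bot.camera_params(n); return np.array(p["K"]),np.array(p["R"]),np.array(p["t"])
ValueError: time passes only in moves, steps and waits
```

```bash
python3 - <<'E'
s=open('h.py').read()
s=s.replace('def cam(n):\n    p=bot.camera_params(n); return','import functools\n@functools.lru_cache\ndef cam(n):\n    p=bot.camera_params(n); return')
s+='''
def col(im,nm,lo,hi,z,box,n="top"):
    hsv=cv2.cvtColor(im,cv2.COLOR_BGR2HSV)
    m=cv2.inRange(hsv,lo,hi)>0; b=np.zeros_like(m); b[box[1]:box[3],box[0]:box[2]]=1; m&=b
    if m.sum()<5: print(nm,"none"); return
    c,a,s=pca(m,n,z); print(nm,m.sum(),c.round(4),round(np.degrees(np.arctan2(a[1],a[0])),1),s.round(3)); return c,a
'''
open('h.py','w').write(s)
E
python3 - <<'E'
from h import *
im=bot.read_camera("top")
for k in("mat","pan","board","guide"):
    for d in bot.cut_out("top",k)[:1]:
        z={"mat":.003,"pan":.02}.get(k,.005)
        c,a,s=pca(d["pixels"],"top",z); print(k,round(d["score"],2),np.round(d["extent"]),c.round(4),"ax",round(np.degrees(np.arctan2(a[1],a[0])),1),s.round(3))
col(im,"or handle",(8,120,90),(22,255,255),.026+.003,(398,220,480,292))
col(im,"bl handle",(100,120,60),(125,255,255),.029,(398,220,480,292))
col(im,"blue wr",(100,120,60),(125,255,255),.06,(170,200,240,255))
col(im,"or blade",(0,0,120),(180,60,255),.023,(405,220,435,262))
col(im,"fence",(0,0,110),(180,60,255),.030,(270,230,314,246))
cv2.imwrite("pics/guide1.png",cv2.resize(im[200:300,170:330],None,fx=5,fy=5,interpolation=cv2.INTER_CUBIC))
cv2.imwrite("pics/mat1.png",cv2.resize(im[120:300,290:490],None,fx=3.3,fy=3.3,interpolation=cv2.INTER_CUBIC))
E
```

```text
mat 0.95 [395. 219. 479. 292.] [ 0.5122 -0.3293] ax 90.9 [0.226 0.19 ]
pan 0.83 [290. 178. 402. 220.] [ 0.6602 -0.094 ] ax 90.8 [0.28  0.101]
board 0.61 [296. 126. 391. 174.] [ 0.7957 -0.0899] ax 93.5 [0.253 0.123]
guide 0.58 [177. 209. 323. 277.] [0.5271 0.1078] ax 75.4 [0.33  0.102]
or handle 303 [ 0.4518 -0.2798] -177.2 [0.069 0.03 ]
bl handle 277 [ 0.4466 -0.3853] 171.3 [0.067 0.029]
blue wr 262 [0.5997 0.2956] 56.9 [0.082 0.02 ]
or blade 246 [ 0.5362 -0.2752] -176.2 [0.094 0.018]
fence 336 [0.5671 0.0534] 89.8 [0.104 0.031]
```

View pics/guide1.png

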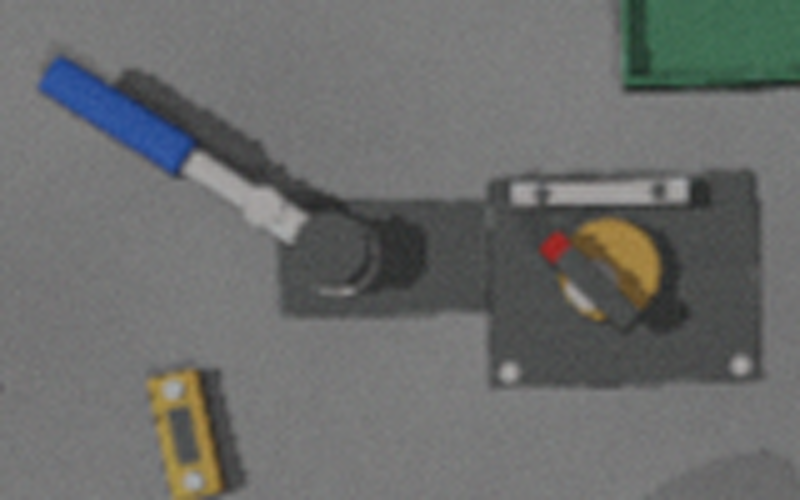

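View pics/mat1.png

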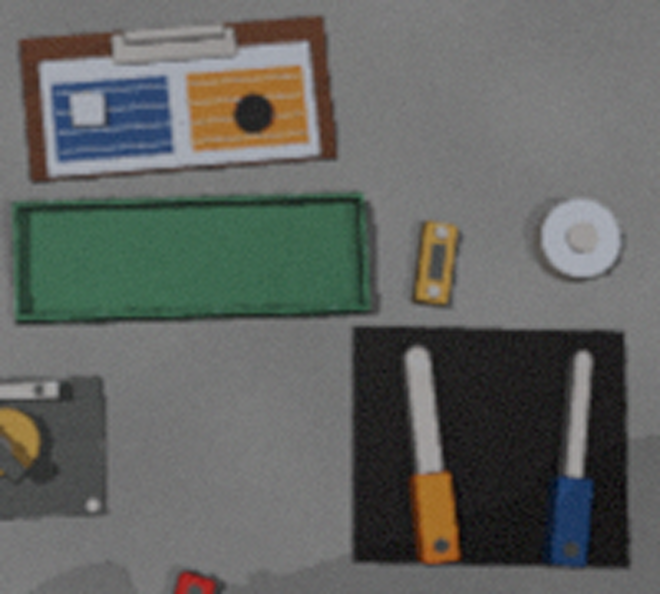

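The crops confirm it: the black disc sits on the orange field, and the plain orange gauge on the mat is the one I need. I'll fit the guide's pose from its corner pixels.

```bash
python3 - <<'E'
from h import *
from scipy.optimize import least_squares
F=[((489,180),(60,55,5)),((757,171),(60,-85,5)),((760,381),(-50,-85,5)),((490,385),(-50,55,5)),((280,200),(50,165,5)),((283,316),(-10,165,5)),
((511,182),(54,40,30)),((688,178),(54,-50,30)),((690,205),(42,-50,30)),((513,207),(42,40,30))]
c=lambda p:((p[0]+.5)/5-.5+170,(p[1]+.5)/5-.5+200)
W=np.array([world("top",c(p),g[2]/1000)[:2] for p,g in F]);G=np.array([g[:2] for p,g in F])/1000
M=lambda v,G:v[:2]+G@np.array([[np.cos(v[2]),np.sin(v[2])],[-np.sin(v[2]),np.cos(v[2])]])
r=least_squares(lambda v:(M(v,G)-W).ravel(),[.51,.05,0],loss="soft_l1",f_scale=.002); v=r.x
print("guide",v.round(4),np.degrees(v[2])); print(((M(v,G)-W)*1000).round(1).tolist())
for n,g in(("nut",(20,130)),("gap",(42,-12)),("orange tgt centre",(32.5,-110)),("pre",(32.5,-190))): print(n,M(v,np.array([g])/1000).round(4))
a=world("top",c((551,243)),.062);b=world("top",c((628,325)),.062); d=a-b; print("bar",((a+b)/2).round(4),np.hypot(*d[:2]),"ang",np.arctan2(d[1],d[0])-v[2])
o=bot.get_obs(); to([v[0],v[1],.14],np.arctan2(d[1],d[0])+np.pi/2)
E
```

```text
guide [ 0.51    0.0599 -0.0034] -0.19719011736802855
[[1.3, 0.3], [-0.4, 0.7], [-0.5, -0.5], [-1.5, -0.6], [-0.5, 1.2], [0.3, 2.5], [-0.3, -1.6], [-0.4, -0.7], [1.6, 0.0], [0.7, -0.7]]
nut [[0.5304 0.1898]]
gap [[0.5519 0.0477]]
orange tgt centre [[ 0.5421 -0.0502]]
pre [[ 0.5418 -0.1302]]
bar [0.5083 0.061  0.062 ] 0.0562058530524733 ang 0.7328020527546806
lin [-0.4924  0.0913 -0.5297]
dr [  0.   161.34  -0.  ]
dr [ -0.   -18.66  -0.  ]
```

```bash
python3 -m crank '[{"linear":[-0.49,0.05,-0.53],"dr":[0,-18.6,0],"hand":1},{"linear":[-0.49,0.05,-0.53],"dr":[0,-18.6,0],"hand":1},{"linear":[-0.49,0.05,-0.53],"dr":[0,-18.6,0],"hand":1},{"linear":[-0.49,0.05,-0.53],"dr":[0,-18.6,0],"hand":1},{"linear":[-0.49,0.05,-0.53],"dr":[0,-18.6,0],"hand":1},{"linear":[-0.49,0.05,-0.53],"dr":[0,-18.6,0],"hand":1},{"linear":[-0.49,0.05,-0.53],"dr":[0,-18.6,0],"hand":1},{"linear":[-0.49,0.05,-0.53],"dr":[0,-18.6,0],"hand":1},{"linear":[-0.49,0.05,-0.53],"dr":[0,-18.6,0],"hand":1},{"linear":[-0.49,0.05,-0.53],"dr":[0,-18.6,0],"hand":1}]' 40
python3 -c "
from h import *
to([.51,.060,.14],.733-.0034+np.pi/2)"
```

```text
t: 2.23
eef_pos: [0.4051, -0.2274, 0.2028]
tool_rot: [-0.252, 0.252, -0.66, 0.661]
contact_force: [1.1, 0.2, -0.3]
gripper_width: 0.999
lin [-0.2695  0.0627 -0.1449]
dr [ 2.0000e-02  1.7991e+02 -1.0000e-01]
dr [-0.06 -0.09 -0.01]
```

```bash
python3 -m crank '[{"linear":[-0.27,0.05,-0.145],"dr":[0,0,0],"hand":0.3},{"linear":[-0.27,0.05,-0.145],"dr":[0,0,0],"hand":0.3},{"linear":[-0.27,0.05,-0.145],"dr":[0,0,0],"hand":0.3},{"linear":[-0.27,0.05,-0.145],"dr":[0,0,0],"hand":0.3},{"linear":[-0.27,0.05,-0.145],"dr":[0,0,0],"hand":0.3},{"linear":[-0.27,0.05,-0.145],"dr":[0,0,0],"hand":0.3},{"linear":[-0.27,0.05,-0.145],"dr":[0,0,0],"hand":0.3},{"linear":[-0.27,0.05,-0.145],"dr":[0,0,0],"hand":0.3},{"linear":[-0.27,0.05,-0.145],"dr":[0,0,0],"hand":0.3},{"linear":[-0.27,0.05,-0.145],"dr":[0,0,0],"hand":0.3}]' 40
python3 -c "
from h import *
im=bot.read_camera('top');cv2.imwrite('pics/t2.png',cv2.resize(im[180:300,220:380],None,fx=5,fy=5))
to([.51,.060,.041],.733-.0034+np.pi/2)"
```

```text
t: 3.07
eef_pos: [0.5098, 0.0599, 0.1523]
tool_rot: [0.253, -0.253, 0.66, -0.66]
contact_force: [0.2, -0.3, -1.0]
gripper_width: 0.652
lin [-0.0016  0.1114 -0.0011]
dr [-7.0000e-02  1.7994e+02 -1.0000e-02]
dr [-0.   -0.06  0.05]
```

```bash
python3 -m crank '[{"linear":[0,0.04,0],"dr":[0,0,0],"hand":0.3},{"linear":[0,0.08,0],"dr":[0,0,0],"hand":0.3},{"linear":[0,0.11,0],"dr":[0,0,0],"hand":0.3},{"linear":[0,0.11,0],"dr":[0,0,0],"hand":-1},{"linear":[0,0.11,0],"dr":[0,0,0],"hand":-1},{"linear":[0,0.11,0],"dr":[0,0,0],"hand":-1},{"linear":[0,0.11,0],"dr":[0,0,0],"hand":-1},{"linear":[0,0.11,0],"dr":[0,0,0],"hand":-1},{"linear":[0,0.11,0],"dr":[0,0,0],"hand":-1},{"linear":[0,0.11,0],"dr":[0,0,0],"hand":-1}]' 50
python3 -c "
from h import *
print(bot.get_obs()['torque'])
im=bot.read_camera('side');cv2.imwrite('pics/s2.png',cv2.resize(im[200:360,220:420],None,fx=4,fy=3.7))"
```

```text
t: 3.95
eef_pos: [0.5109, 0.0585, 0.0447]
tool_rot: [-0.253, 0.251, -0.66, 0.661]
contact_force: [-2.7, -0.2, 8.7]
gripper_width: 0.153
[-0.20088444  0.54747575  0.03035017]
```

View pics/s2.png

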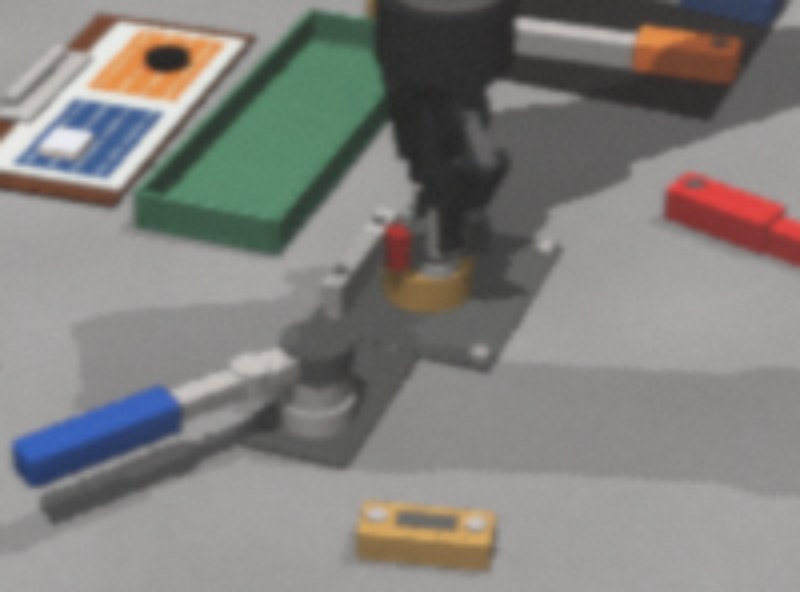

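The bar is held (13 mm opening, jaws along it). I'll turn it about 60° clockwise.

```bash
python3 -m crank '[{"linear":[0,0,0],"dr":[0,4,0],"hand":-1},{"linear":[0,0,0],"dr":[0,8,0],"hand":-1},{"linear":[0,0,0],"dr":[0,12,0],"hand":-1},{"linear":[0,0,0],"dr":[0,16,0],"hand":-1},{"linear":[0,0,0],"dr":[0,20,0],"hand":-1},{"linear":[0,0,0],"dr":[0,24,0],"hand":-1},{"linear":[0,0,0],"dr":[0,28,0],"hand":-1},{"linear":[0,0,0],"dr":[0,30,0],"hand":-1}]' 80
python3 -m crank '[{"linear":[0,0,0],"dr":[0,4,0],"hand":-1},{"linear":[0,0,0],"dr":[0,8,0],"hand":-1},{"linear":[0,0,0],"dr":[0,12,0],"hand":-1},{"linear":[0,0,0],"dr":[0,16,0],"hand":-1},{"linear":[0,0,0],"dr":[0,20,0],"hand":-1},{"linear":[0,0,0],"dr":[0,24,0],"hand":-1},{"linear":[0,0,0],"dr":[0,28,0],"hand":-1},{"linear":[0,0,0],"dr":[0,29.5,0],"hand":-1},{"linear":[0,0,0],"dr":[0,29.5,0],"hand":-1}]'
cat >> h.py <<'E'
def jaw():
    o=bot.get_obs(); z=rot(o).as_matrix()[:,2]; a=np.arctan2(z[1],z[0]); print("jaw yaw",round(a,4),"bar ang",round((a-np.pi/2+.0034+np.pi/2)%np.pi-np.pi/2,4),"F",o["contact_force"],"T",o["torque"])
E
python3 -c "
from h import *
jaw()"
```

```text
t: 4.67
eef_pos: [0.5105, 0.0592, 0.0447]
tool_rot: [-0.072, 0.07, -0.704, 0.704]
contact_force: [-4.7, 0.8, 9.7]
gripper_width: 0.141
t: 5.42
eef_pos: [0.5106, 0.06, 0.0448]
tool_rot: [-0.109, 0.11, 0.699, -0.698]
contact_force: [-4.7, 1.1, 9.8]
gripper_width: 0.14
jaw yaw -1.8812 bar ang -0.307 F [-4.7208476   1.12180055  9.8114208 ] T [ 0.27096664  0.90972521 -0.05782526]
```

```bash
python3 -m crank '[{"linear":[0,0,0],"dr":[0,0,0],"hand":0.3},{"linear":[0,0,0],"dr":[0,0,0],"hand":0.3},{"linear":[0,0,0],"dr":[0,0,0],"hand":0.3},{"linear":[0,0,0],"dr":[0,0,0],"hand":0.3},{"linear":[0,-0.03,0],"dr":[0,0,0],"hand":0.3},{"linear":[0,-0.07,0],"dr":[0,0,0],"hand":0.3},{"linear":[0,-0.11,0],"dr":[0,0,0],"hand":0.5},{"linear":[0,-0.13,0],"dr":[0,0,0],"hand":0.5}]' 60
python3 -c "
from h import *
print(bot.get_obs()['q'])
to([.4518,-.2798,.10],np.radians(93.1))"
```

```text
t: 6.08
eef_pos: [0.5117, 0.0589, 0.1769]
tool_rot: [-0.107, 0.111, 0.699, -0.698]
contact_force: [0.8, -0.4, -0.3]
gripper_width: 0.753
[-0.14408376  0.28057726 -0.10846932  1.98771489  0.03955386  0.86962898
 -2.15505169]
lin [-0.0461  0.0762  0.341 ]
dr [4.3000e-01 1.5911e+02 1.5000e-01]
dr [  0.11 -20.89  -0.31]
```

```bash
python3 -m crank '[{"linear":[-0.046,0.076,0.341],"dr":[0,-20.9,0],"hand":0.5},{"linear":[-0.046,0.076,0.341],"dr":[0,-20.9,0],"hand":0.5},{"linear":[-0.046,0.076,0.341],"dr":[0,-20.9,0],"hand":0.5},{"linear":[-0.046,0.076,0.341],"dr":[0,-20.9,0],"hand":0.5},{"linear":[-0.046,0.076,0.341],"dr":[0,-20.9,0],"hand":0.5},{"linear":[-0.046,0.076,0.341],"dr":[0,-20.9,0],"hand":0.5},{"linear":[-0.046,0.076,0.341],"dr":[0,-20.9,0],"hand":0.5},{"linear":[-0.046,0.076,0.341],"dr":[0,-20.9,0],"hand":0.5},{"linear":[-0.046,0.076,0.341],"dr":[0,-20.9,0],"hand":0.5},{"linear":[-0.046,0.076,0.341],"dr":[0,-20.9,0],"hand":0.5}]'
python3 -c "
from h import *
to([.4518,-.2798,.006],np.radians(93.1))
im=bot.read_camera('top');cv2.imwrite('pics/t3.png',cv2.resize(im[190:290,220:380],None,fx=5,fy=5))"
```

```text
t: 6.92
eef_pos: [0.4462, -0.2874, 0.0955]
tool_rot: [-0.015, 0.017, -0.706, 0.708]
contact_force: [-0.4, 0.1, -0.7]
gripper_width: 0.755
lin [-0.0061  0.0894 -0.0076]
dr [ -0.2  179.46  -0.25]
dr [-0.16 -0.53  0.13]
```

View pics/t3.png

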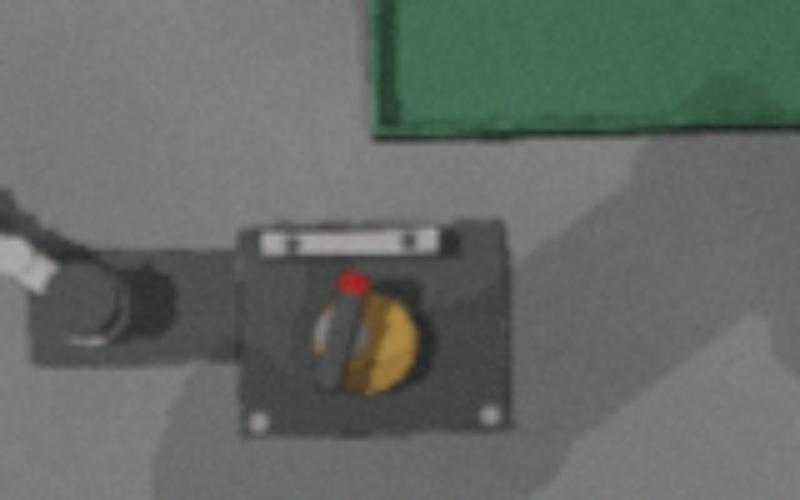

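Bar in the crop runs from (356,274) to (328,386), about -0.27 rad after allowing for the visible side face. That agrees with the jaw reading of -0.307. I'll let the arm settle and aim for the orange handle.

```bash
python3 -m crank '[{"linear":[0,0,0],"dr":[0,0,0],"hand":0.3},{"linear":[0,0,0],"dr":[0,0,0],"hand":0.3},{"linear":[0,0,0],"dr":[0,0,0],"hand":0.3}]'
python3 -c "
from h import *
to([.4518,-.2798,.006],np.radians(93.1))"
```

```text
t: 7.22
eef_pos: [0.4504, -0.2784, 0.0968]
tool_rot: [0.021, -0.02, 0.707, -0.707]
contact_force: [-0.3, -0.3, 0.0]
gripper_width: 0.65
lin [-0.0013  0.0908  0.0015]
dr [-7.0000e-02 -1.7981e+02 -4.0000e-02]
dr [ 0.02  0.19 -0.04]
```

```bash
python3 -m crank '[{"linear":[-0.001,0.04,0.0015],"dr":[0,0,0],"hand":0.3},{"linear":[-0.001,0.07,0.0015],"dr":[0,0,0],"hand":0.3},{"linear":[-0.001,0.09,0.0015],"dr":[0,0,0],"hand":0.3},{"linear":[-0.001,0.09,0.0015],"dr":[0,0,0],"hand":0.3},{"linear":[-0.001,0.09,0.0015],"dr":[0,0,0],"hand":-1},{"linear":[-0.001,0.09,0.0015],"dr":[0,0,0],"hand":-1},{"linear":[-0.001,0.09,0.0015],"dr":[0,0,0],"hand":-1},{"linear":[-0.001,0.09,0.0015],"dr":[0,0,0],"hand":-1},{"linear":[-0.001,0.09,0.0015],"dr":[0,0,0],"hand":-1},{"linear":[-0.001,0.09,0.0015],"dr":[0,0,0],"hand":-1}]' 60
python3 -m crank '[{"linear":[0,-0.02,0],"dr":[0,0,0],"hand":-1},{"linear":[0,-0.05,0],"dr":[0,0,0],"hand":-1},{"linear":[0,-0.06,0],"dr":[0,-5,0],"hand":-1},{"linear":[0,-0.06,0],"dr":[0,-11,0],"hand":-1},{"linear":[0,-0.06,0],"dr":[0,-18,0],"hand":-1},{"linear":[0,-0.06,0],"dr":[0,-25,0],"hand":-1},{"linear":[0,-0.06,0],"dr":[0,-32,0],"hand":-1},{"linear":[0,-0.06,0],"dr":[0,-39,0],"hand":-1},{"linear":[0,-0.06,0],"dr":[0,-46,0],"hand":-1}]'
python3 -c "
from h import *
jaw()
to([.5418,-.1402,.068],np.radians(-.2))"
```

```text
t: 8.05
eef_pos: [0.4519, -0.2818, 0.0083]
tool_rot: [-0.02, 0.018, -0.706, 0.707]
contact_force: [-0.9, 1.8, 6.5]
gripper_width: 0.311
t: 8.8
eef_pos: [0.4505, -0.2817, 0.0671]
tool_rot: [-0.296, 0.296, -0.642, 0.643]
contact_force: [0.6, -0.3, -1.5]
gripper_width: 0.313
jaw yaw -0.7073 bar ang 0.8669 F [ 0.55622901 -0.25630155 -1.50895068] T [-0.08338384  0.07864597 -0.00590619]
lin [-0.1669 -0.0009 -0.0225]
dr [-4.000e-02 -4.033e+01  3.000e-02]
dr [-4.0000e-02  1.3967e+02 -5.0000e-02]
```

```bash
python3 -m crank '[{"linear":[-0.02,0,-0.003],"dr":[0,-6,0],"hand":-1},{"linear":[-0.05,0,-0.006],"dr":[0,-12,0],"hand":-1},{"linear":[-0.08,0,-0.01],"dr":[0,-19,0],"hand":-1},{"linear":[-0.11,0,-0.015],"dr":[0,-26,0],"hand":-1},{"linear":[-0.14,0,-0.02],"dr":[0,-33,0],"hand":-1},{"linear":[-0.167,0,-0.0225],"dr":[0,-40.3,0],"hand":-1},{"linear":[-0.167,0,-0.0225],"dr":[0,-40.3,0],"hand":-1},{"linear":[-0.167,0,-0.0225],"dr":[0,-40.3,0],"hand":-1},{"linear":[-0.167,0,-0.0225],"dr":[0,-40.3,0],"hand":-1}]'
cat >> h.py <<'E'
G=np.array([.510,.0599,-.0034])
def gl(xy):
    c,s=np.cos(G[2]),np.sin(G[2]); d=np.asarray(xy)-G[:2]; return np.array([c*d[0]+s*d[1],-s*d[0]+c*d[1]])*1000
E
python3 -c "
from h import *
jaw()
to([.5418,-.1402,.012],np.radians(-.2))
im=bot.read_camera('top'); 
col(im,'blade',(0,0,120),(180,60,255),.083,(300,225,364,262))
cv2.imwrite('pics/t4.png',cv2.resize(im[200:300,260:420],None,fx=5,fy=5))"
```

```text
t: 9.55
eef_pos: [0.5423, -0.1413, 0.0666]
tool_rot: [-0.497, 0.497, -0.503, 0.503]
contact_force: [-0.3, -1.5, -1.5]
gripper_width: 0.31
jaw yaw -0.0116 bar ang 1.5626 F [-0.26451804 -1.52864728 -1.49802121] T [-0.16062109  0.0176362  -0.02594415]
lin [-0.0012  0.0546 -0.0005]
dr [ 0.03 -0.46  0.06]
dr [-9.0000e-02  1.7954e+02  5.0000e-02]
blade 685 [ 0.5227 -0.0721] 67.6 [0.121 0.056]
```

View pics/t4.png

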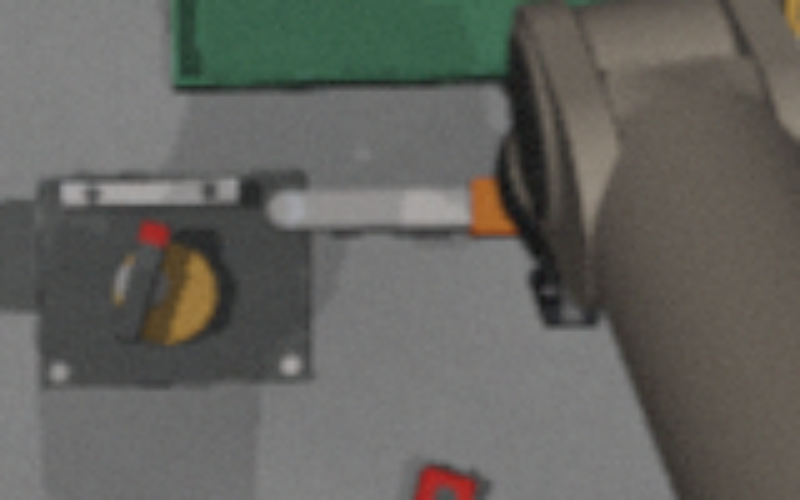

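```bash
python3 -c "
from h import *
c=lambda p:((p[0]+.5)/5-.5+260,(p[1]+.5)/5-.5+200)
im=cv2.imread('pics/t4.png'); g=cv2.cvtColor(im,cv2.COLOR_BGR2GRAY).astype(int)
for x in (300,330,360,390,420,450):
    col_=g[165:260,x]; d=np.convolve(col_,np.ones(9)/9,'same'); e=np.diff(d); u=165+15+np.argmax(e[15:-15]); l=165+15+np.argmin(e[15:-15])
    print(x,u,l,gl(world('top',c((x,u)),.0813)[:2]).round(1),gl(world('top',c((x,l)),.0813)[:2]).round(1))
print('nose',gl(world('top',c((267,209)),.0813)[:2]).round(1), 'tcp',gl(bot.get_obs()['eef_pos'][:2]))
"
```

```text
300 191 227 [ 40.9 -79.4] [ 23.1 -78.9]
330 191 226 [ 40.6 -94.2] [ 23.2 -93.7]
360 236 226 [  18.  -108.3] [  22.9 -108.5]
390 236 222 [  17.7 -123.1] [  24.6 -123.3]
420 237 226 [  16.8 -137.9] [  22.3 -138. ]
450 236 225 [  17.  -152.7] [  22.5 -152.8]
nose [ 32.3 -62.9] tcp [  32.66314275 -201.76461467]
```

Nose is at guide (32, -63), blade width reads 17.8 mm, parallel to the fence. Lower it and slide in steps.

```bash
python3 -m crank '[{"linear":[0,0.02,0],"dr":[0,-0.3,0],"hand":-1},{"linear":[0,0.04,0],"dr":[0,-0.3,0],"hand":-1},{"linear":[0,0.05,0],"dr":[0,-0.3,0],"hand":-1},{"linear":[0,0.055,0],"dr":[0,-0.3,0],"hand":-1},{"linear":[0,0.055,0],"dr":[0,-0.3,0],"hand":-1},{"linear":[-0.01,0.055,0],"dr":[0,-0.3,0],"hand":-1},{"linear":[-0.02,0.055,0],"dr":[0,-0.3,0],"hand":-1},{"linear":[-0.03,0.055,0],"dr":[0,-0.3,0],"hand":-1},{"linear":[-0.04,0.055,0],"dr":[0,-0.3,0],"hand":-1},{"linear":[-0.04,0.055,0],"dr":[0,-0.3,0],"hand":-1}]'
python3 -c "
from h import *
jaw(); print(gl(bot.get_obs()['eef_pos'][:2]))"
```

```text
t: 10.43
eef_pos: [0.5438, -0.0964, 0.0122]
tool_rot: [0.501, -0.499, 0.5, -0.5]
contact_force: [0.2, 0.8, -1.8]
gripper_width: 0.315
jaw yaw -0.0002 bar ang -1.5676 F [ 0.17936803  0.76136551 -1.81426499] T [-0.06403737  0.00302768 -0.0060043 ]
[  34.36143416 -156.15522127]
```

```bash
python3 -m crank '[{"linear":[-0.008,0.001,-0.001],"dr":[0,0,0],"hand":-1},{"linear":[-0.016,0.001,-0.001],"dr":[0,0,0],"hand":-1},{"linear":[-0.024,0.001,-0.001],"dr":[0,0,0],"hand":-1},{"linear":[-0.032,0.001,-0.001],"dr":[0,0,0],"hand":-1},{"linear":[-0.04,0.001,-0.001],"dr":[0,0,0],"hand":-1},{"linear":[-0.048,0.001,-0.001],"dr":[0,0,0],"hand":-1},{"linear":[-0.048,0.001,-0.001],"dr":[0,0,0],"hand":-1},{"linear":[-0.048,0.001,-0.001],"dr":[0,0,0],"hand":-1},{"linear":[-0.048,0.001,-0.001],"dr":[0,0,0],"hand":-1}]'
python3 -c "
from h import *
jaw(); print(gl(bot.get_obs()['eef_pos'][:2]))
im=bot.read_camera('top'); cv2.imwrite('pics/t5.png',cv2.resize(im[205:295,255:375],None,fx=6,fy=6,interpolation=cv2.INTER_CUBIC))"
```

```text
t: 11.18
eef_pos: [0.5428, -0.0523, 0.0106]
tool_rot: [-0.499, 0.499, -0.501, 0.501]
contact_force: [1.7, 0.4, -1.8]
gripper_width: 0.31
jaw yaw -0.0046 bar ang 1.5696 F [ 1.65819222  0.37786507 -1.82402244] T [ 0.2171833  -0.39520116 -0.16935975]
[  33.15443345 -112.03899349]
```

View pics/t5.png

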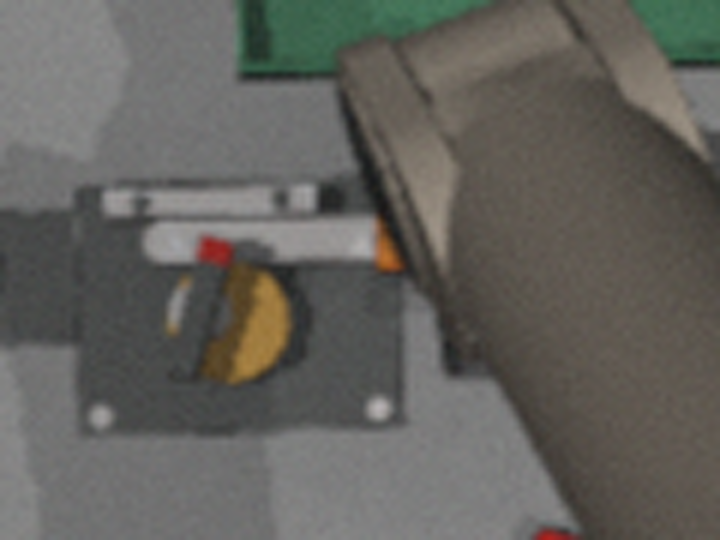

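Nose is at (142,243), about guide y +24 mm. That is roughly 36 mm past the narrowest point, with under 2 N of side force. Hold briefly, then withdraw straight and lift.

```bash
python3 -m crank '[{"linear":[0,0,0],"dr":[0,0,0],"hand":-1},{"linear":[0,0,0],"dr":[0,0,0],"hand":-1},{"linear":[0,0,0],"dr":[0,0,0],"hand":-1},{"linear":[0.01,0,0],"dr":[0,0,0],"hand":-1},{"linear":[0.025,0,0],"dr":[0,0,0],"hand":-1},{"linear":[0.04,0,0],"dr":[0,0,0],"hand":-1},{"linear":[0.06,0,0],"dr":[0,0,0],"hand":-1},{"linear":[0.08,0,0],"dr":[0,0,0],"hand":-1},{"linear":[0.10,0,0],"dr":[0,0,0],"hand":-1},{"linear":[0.10,-0.03,0],"dr":[0,0,0],"hand":-1}]'
python3 -m crank '[{"linear":[0,-0.03,0],"dr":[0,0,0],"hand":-1},{"linear":[0.02,-0.03,0],"dr":[0,6,0],"hand":-1},{"linear":[0.04,-0.03,-0.015],"dr":[0,13,0],"hand":-1},{"linear":[0.06,-0.03,-0.03],"dr":[0,20,0],"hand":-1},{"linear":[0.08,-0.03,-0.045],"dr":[0,27,0],"hand":-1},{"linear":[0.10,-0.03,-0.06],"dr":[0,34,0],"hand":-1},{"linear":[0.12,-0.03,-0.075],"dr":[0,41,0],"hand":-1},{"linear":[0.13,-0.03,-0.09],"dr":[0,48,0],"hand":-1},{"linear":[0.13,-0.03,-0.09],"dr":[0,48,0],"hand":-1}]'
python3 -c "
from h import *
jaw()
to([.4518,-.280,.030],np.radians(93.1))"
```

```text
t: 12.07
eef_pos: [0.5361, -0.1585, 0.0357]
tool_rot: [0.494, -0.501, 0.505, -0.5]
contact_force: [-0.0, -1.6, -2.4]
gripper_width: 0.311
t: 12.82
eef_pos: [0.4455, -0.2861, 0.0697]
tool_rot: [0.246, -0.25, 0.663, -0.662]
contact_force: [-1.4, -0.2, -2.4]
gripper_width: 0.316
jaw yaw -0.8547 bar ang 0.7195 F [-1.44891107 -0.19550141 -2.4297088 ] T [-0.0295094   0.13659612 -0.0015665 ]
lin [-0.0089  0.0397 -0.0003]
dr [ 4.5000e-01 -1.4207e+02 -9.0000e-02]
dr [ 0.07 37.93  0.35]
```

```bash
python3 -m crank '[{"linear":[-0.007,0,0],"dr":[0,7,0],"hand":-1},{"linear":[-0.007,0,0],"dr":[0,14,0],"hand":-1},{"linear":[-0.007,0,0],"dr":[0,21,0],"hand":-1},{"linear":[-0.007,0,0],"dr":[0,28,0],"hand":-1},{"linear":[-0.007,0.02,0],"dr":[0,35,0],"hand":-1},{"linear":[-0.007,0.035,0],"dr":[0,38,0],"hand":-1},{"linear":[-0.007,0.04,0],"dr":[0,38,0],"hand":-1},{"linear":[-0.007,0.04,0],"dr":[0,38,0],"hand":-1},{"linear":[-0.007,0.04,0],"dr":[0,38,0],"hand":-1}]'
python3 -c "
from h import *
to([.4518,-.280,.0075],np.radians(93.1))"
```

```text
t: 13.57
eef_pos: [0.4562, -0.2773, 0.0305]
tool_rot: [0.024, -0.024, 0.707, -0.706]
contact_force: [-0.2, -0.5, -1.8]
gripper_width: 0.311
lin [0.0045 0.023  0.0024]
dr [ 1.0000e-01 -1.7922e+02 -5.0000e-02]
dr [0.03 0.78 0.07]
```

```bash
python3 -m crank '[{"linear":[0.004,0.012,0.0025],"dr":[0,0.8,0],"hand":-1},{"linear":[0.004,0.0225,0.0025],"dr":[0,0.8,0],"hand":-1},{"linear":[0.004,0.0225,0.0025],"dr":[0,0.8,0],"hand":-1},{"linear":[0.004,0.0225,0.0025],"dr":[0,0.8,0],"hand":0.2},{"linear":[0.004,0.0225,0.0025],"dr":[0,0.8,0],"hand":0.2},{"linear":[0.004,0.0225,0.0025],"dr":[0,0.8,0],"hand":0.2},{"linear":[0.004,-0.005,0.0025],"dr":[0,0.8,0],"hand":0.2},{"linear":[0.004,-0.04,0.0025],"dr":[0,0.8,0],"hand":0.2},{"linear":[0.004,-0.08,0.0025],"dr":[0,0.8,0],"hand":0.2},{"linear":[0.004,-0.08,0.0025],"dr":[0,0.8,0],"hand":0.2}]'
python3 -c "
from h import *
bot.read_camera('top'); rets()
to([.6542,-.291,.100],np.radians(79.8))"
```

```text
t: 14.4
eef_pos: [0.457, -0.2822, 0.1175]
tool_rot: [-0.022, 0.015, -0.705, 0.709]
contact_force: [0.1, 0.1, -0.1]
gripper_width: 0.601
ret 0.88 [0.4379 0.3969] yaw 170.2 size [0.064 0.029]
ret 0.83 [ 0.6521 -0.2906] yaw 169.3 size [0.066 0.028]
ret 0.72 [0.5336 0.4477] yaw -157.1 size [0.066 0.031]
ret 0.55 [0.4393 0.2716] yaw -166.8 size [0.065 0.031]
lin [-0.1991  0.0136  0.0206]
dr [-3.7000e-01 -1.6684e+02  1.5000e-01]
dr [-0.1  13.16 -0.25]
```

```bash
python3 -m crank '[{"linear":[-0.04,0,0.004],"dr":[0,6,0],"hand":0.2},{"linear":[-0.08,0,0.008],"dr":[0,13,0],"hand":0.2},{"linear":[-0.12,0,0.012],"dr":[0,13,0],"hand":0.2},{"linear":[-0.16,0,0.016],"dr":[0,13,0],"hand":0.2},{"linear":[-0.198,0.02,0.02],"dr":[0,13,0],"hand":0.2},{"linear":[-0.198,0.04,0.02],"dr":[0,13,0],"hand":0.2},{"linear":[-0.198,0.06,0.02],"dr":[0,13,0],"hand":0.2},{"linear":[-0.198,0.06,0.02],"dr":[0,13,0],"hand":0.2},{"linear":[-0.198,0.06,0.02],"dr":[0,13,0],"hand":0.2},{"linear":[-0.198,0.06,0.02],"dr":[0,13,0],"hand":0.2}]'
python3 -c "
from h import *
to([.653,-.2908,.003],np.radians(79.5))"
```

```text
t: 15.33
eef_pos: [0.6513, -0.2903, 0.0508]
tool_rot: [0.062, -0.062, -0.704, 0.704]
contact_force: [0.7, 0.9, 1.2]
gripper_width: 0.598
lin [-0.0018  0.0478  0.0002]
dr [ 2.0000e-02 -1.7958e+02  1.0000e-02]
dr [-0.01  0.42  0.01]
```

```bash
python3 -m crank '[{"linear":[-0.0015,0.03,0],"dr":[0,0,0],"hand":0.2},{"linear":[-0.0015,0.047,0],"dr":[0,0,0],"hand":0.2},{"linear":[-0.0015,0.047,0],"dr":[0,0,0],"hand":0.2},{"linear":[-0.0015,0.047,0],"dr":[0,0,0],"hand":-1},{"linear":[-0.0015,0.047,0],"dr":[0,0,0],"hand":-1},{"linear":[-0.0015,0.047,0],"dr":[0,0,0],"hand":-1},{"linear":[-0.0015,0.047,0],"dr":[0,0,0],"hand":-1},{"linear":[-0.0015,0.047,0],"dr":[0,0,0],"hand":-1},{"linear":[-0.0015,0.02,0],"dr":[0,0,0],"hand":-1},{"linear":[-0.0015,-0.02,0],"dr":[0,0,0],"hand":-1}]' 70
python3 -m crank '[{"linear":[0,-0.02,0],"dr":[0,0,0],"hand":-1},{"linear":[0,-0.02,0],"dr":[0,0,0],"hand":-1},{"linear":[0,-0.02,0],"dr":[0,0,0],"hand":-1}]'
python3 -c "
from h import *
to([.660,-.181,.075],np.radians(90.8))"
```

```text
t: 16.17
eef_pos: [0.6496, -0.2887, 0.0672]
tool_rot: [-0.065, 0.059, 0.705, -0.704]
contact_force: [0.3, 0.6, -3.1]
gripper_width: 0.285
t: 16.42
eef_pos: [0.654, -0.2905, 0.0925]
tool_rot: [0.061, -0.063, -0.704, 0.705]
contact_force: [-0.1, 0.2, -4.4]
gripper_width: 0.285
lin [ 0.0133  0.0174 -0.1089]
dr [ 2.9000e-01  1.6913e+02 -6.0000e-02]
dr [ -0.04 -10.87  -0.19]
```

```bash
python3 -m crank '[{"linear":[0.004,0,-0.035],"dr":[0,-6,0],"hand":-1},{"linear":[0.008,0,-0.07],"dr":[0,-10.9,0],"hand":-1},{"linear":[0.013,0.015,-0.109],"dr":[0,-10.9,0],"hand":-1},{"linear":[0.013,0.04,-0.109],"dr":[0,-10.9,0],"hand":-1},{"linear":[0.013,0.065,-0.109],"dr":[0,-10.9,0],"hand":-1},{"linear":[0.013,0.08,-0.109],"dr":[0,-10.9,0],"hand":-1},{"linear":[0.013,0.08,-0.109],"dr":[0,-10.9,0],"hand":-1},{"linear":[0.013,0.08,-0.109],"dr":[0,-10.9,0],"hand":-0.05},{"linear":[0.013,0.08,-0.109],"dr":[0,-10.9,0],"hand":-0.05},{"linear":[0.013,0.08,-0.109],"dr":[0,-10.9,0],"hand":-0.05}]'
python3 -m crank '[{"linear":[0,0,0],"dr":[0,0,0],"hand":-0.05},{"linear":[0,-0.03,0],"dr":[0,0,0],"hand":-0.05},{"linear":[0,-0.07,0],"dr":[0,0,0],"hand":0},{"linear":[0,-0.11,0],"dr":[0,0,0],"hand":0.3},{"linear":[0,-0.13,0],"dr":[0,0,0],"hand":0.3}]'
python3 -c "
from h import *
bot.read_camera('top'); rets(); print(bot.get_obs()['q'])
to([.4395,.2717,.140],np.radians(-78))
print(bot.place_of('top','wrench_grip'))
"
```

```text
t: 17.25
eef_pos: [0.6591, -0.1814, 0.0104]
tool_rot: [-0.005, 0.005, -0.707, 0.707]
contact_force: [1.1, -0.5, 0.2]
gripper_width: 0.474
t: 17.67
eef_pos: [0.6616, -0.1815, 0.1461]
tool_rot: [-0.007, 0.003, -0.707, 0.708]
contact_force: [1.0, -0.7, 0.7]
gripper_width: 0.647
ret 0.75 [0.4382 0.2708] yaw -166.5 size [0.063 0.028]
ret 0.68 [ 0.6517 -0.1775] yaw 179.2 size [0.054 0.026]
ret 0.64 [ 0.7792 -0.1508] yaw 171.0 size [0.03  0.028]
ret 0.62 [0.7751 0.2106] yaw 175.5 size [0.162 0.014]
ret 0.61 [0.4403 0.3966] yaw 170.9 size [0.062 0.027]
ret 0.61 [0.5337 0.4489] yaw -157.5 size [0.066 0.026]
[ 0.20309015  0.57171663 -0.0378725   1.6046425   0.02555605  0.95608497
 -1.40026056]
lin [ 0.2167  0.0033 -0.4565]
dr [ -0.18 -11.21  -0.52]
dr [  0.77 168.79  -0.26]
[{'xy': [191.2, 219.3], 'score': 0.96}, {'xy': [233.2, 154.5], 'score': 0.48}, {'xy': [363.2, 152.6], 'score': 0.31}]
```

First retainer is in the pan. Nut angle from the handle direction is about 0.22. Next I'll cage the wrench handle with partly open jaws.

```bash
python3 -c "
from h import *
to([.600,.297,.12],np.radians(-33))"
python3 -m crank '[{"linear":[0,0,-0.04],"dr":[0,-7,0],"hand":-0.1},{"linear":[0.01,0.005,-0.08],"dr":[0,-14,0],"hand":-0.1},{"linear":[0.02,0.01,-0.12],"dr":[0,-21,0],"hand":-0.1},{"linear":[0.03,0.015,-0.16],"dr":[0,-28,0],"hand":-0.1},{"linear":[0.04,0.02,-0.2],"dr":[0,-35,0],"hand":-0.1},{"linear":[0.045,0.025,-0.24],"dr":[0,-42,0],"hand":-0.1},{"linear":[0.05,0.025,-0.28],"dr":[0,-49,0],"hand":-0.1},{"linear":[0.055,0.025,-0.32],"dr":[0,-56,0],"hand":-0.1},{"linear":[0.055,0.025,-0.36],"dr":[0,-56,0],"hand":-0.1},{"linear":[0.055,0.025,-0.4],"dr":[0,-56,0],"hand":-0.1}]'
python3 -c "
from h import *
to([.600,.297,.12],np.radians(-33))"
```

```text
lin [ 0.0542  0.0225 -0.4791]
dr [ -0.2  -56.2   -0.23]
dr [  0.27 123.8   -0.24]
t: 18.65
eef_pos: [0.5969, 0.2196, 0.1138]
tool_rot: [0.336, -0.338, 0.622, -0.622]
contact_force: [0.3, -0.7, 0.1]
gripper_width: 0.449
lin [-0.0665 -0.0062 -0.0397]
dr [ 0.11 -0.15  0.13]
dr [-2.0000e-01  1.7985e+02  1.7000e-01]
```

```bash
python3 -m crank '[{"linear":[-0.03,0,-0.02],"dr":[0,0,0],"hand":-0.1},{"linear":[-0.066,0,-0.04],"dr":[0,0,0],"hand":-0.1},{"linear":[-0.066,0,-0.04],"dr":[0,0,0],"hand":-0.1},{"linear":[-0.066,0,-0.04],"dr":[0,0,0],"hand":-0.1},{"linear":[-0.066,0,-0.04],"dr":[0,0,0],"hand":-0.1}]'
python3 -c "
from h import *
to([.600,.297,.040],np.radians(-33)); print(bot.get_obs()['q'][6])
im=bot.read_camera('side'); cv2.imwrite('pics/s6.png',cv2.resize(im[180:380,120:380],None,fx=3,fy=3))"
```

```text
t: 19.07
eef_pos: [0.6003, 0.2948, 0.1138]
tool_rot: [-0.336, 0.338, -0.622, 0.622]
contact_force: [0.8, -1.4, -0.8]
gripper_width: 0.446
lin [-0.0019  0.0738 -0.0014]
dr [ 0.05 -0.14  0.16]
dr [-2.5000e-01  1.7986e+02  8.0000e-02]
-1.3097382532822124
```

View pics/s6.png

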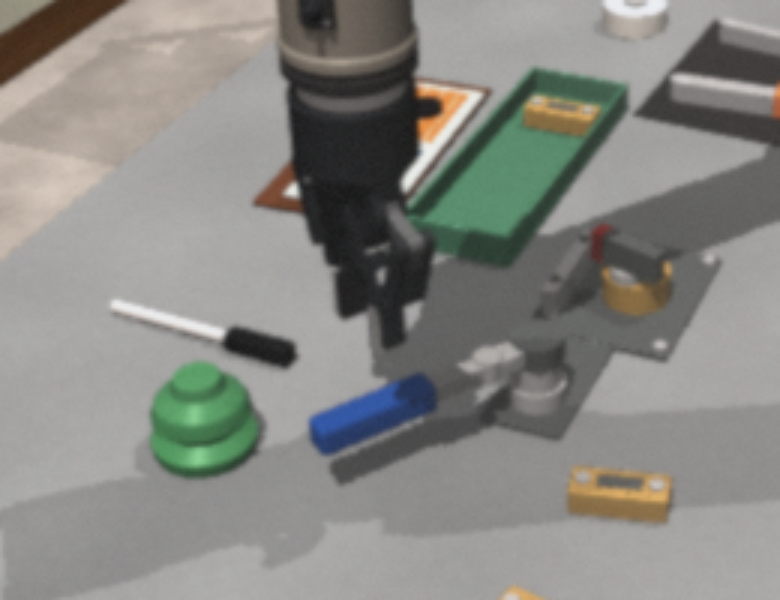

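```bash
python3 -m crank '[{"linear":[0,0.03,0],"dr":[0,0,0],"hand":-0.1},{"linear":[0,0.06,0],"dr":[0,0,0],"hand":-0.1},{"linear":[0,0.073,0],"dr":[0,0,0],"hand":-0.25},{"linear":[0,0.073,0],"dr":[0,0,0],"hand":-0.25},{"linear":[0,0.073,0],"dr":[0,0,0],"hand":-0.25}]'
python3 -c "
from h import *
jaw(); to([.6447,.2475,.040],np.radians(-63.2)); to([.6523,.2262,.040],np.radians(-74.7))"
```

```text
t: 19.53
eef_pos: [0.6011, 0.2942, 0.0421]
tool_rot: [-0.335, 0.337, -0.622, 0.622]
contact_force: [0.7, 0.9, -0.0]
gripper_width: 0.372
jaw yaw -0.5803 bar ang 0.9939 F [ 0.70454516  0.90923439 -0.01893346] T [ 0.04099352 -0.04687891 -0.00357161]
lin [0.0152 0.0021 0.0621]
dr [ 0.   29.95  0.11]
dr [ 1.4000e-01 -1.5005e+02 -0.0000e+00]
lin [0.0288 0.0021 0.0802]
dr [-1.000e-02  4.145e+01  1.100e-01]
dr [ 1.3000e-01 -1.3855e+02  1.0000e-02]
```

```bash
python3 -m crank '[{"linear":[-0.001,0,0.007],"dr":[0,4,0],"hand":-0.25},{"linear":[-0.001,0,0.0145],"dr":[0,7.5,0],"hand":-0.25},{"linear":[0.0005,0,0.0225],"dr":[0,11,0],"hand":-0.25},{"linear":[0.0025,0,0.031],"dr":[0,15,0],"hand":-0.25},{"linear":[0.005,0,0.039],"dr":[0,19,0],"hand":-0.25},{"linear":[0.008,0,0.047],"dr":[0,22.5,0],"hand":-0.25},{"linear":[0.011,0,0.0545],"dr":[0,26,0],"hand":-0.25},{"linear":[0.0152,0,0.062],"dr":[0,30,0],"hand":-0.25},{"linear":[0.0152,0,0.062],"dr":[0,30,0],"hand":-0.25}]'
python3 -c "
from h import *
jaw(); to([.6447,.2475,.040],np.radians(-63.2)); to([.6523,.2262,.040],np.radians(-74.7))
im=bot.read_camera('top'); col(im,'wr',(100,120,60),(125,255,255),.06,(160,185,245,255)); cv2.imwrite('pics/t6.png',im[170:270,160:260])"
```

```text
t: 20.28
eef_pos: [0.6469, 0.248, 0.0448]
tool_rot: [0.164, -0.161, 0.688, -0.688]
contact_force: [0.3, -0.2, 0.1]
gripper_width: 0.375
jaw yaw -1.1071 bar ang 0.4671 F [ 0.2688506  -0.24913147  0.12202732] T [0.01146467 0.00504114 0.02630833]
lin [ 0.0022  0.0048 -0.0006]
dr [-0.04 -0.23 -0.21]
dr [ 3.3000e-01  1.7977e+02 -7.0000e-02]
lin [0.005  0.0048 0.0219]
dr [-0.02 11.27 -0.21]
dr [-3.2000e-01 -1.6873e+02  3.0000e-02]
wr none
```

```bash
python3 -m crank '[{"linear":[0.001,0.003,0.004],"dr":[0,2,0],"hand":-0.25},{"linear":[0.002,0.003,0.008],"dr":[0,4,0],"hand":-0.25},{"linear":[0.0025,0.003,0.012],"dr":[0,6,0],"hand":-0.25},{"linear":[0.0025,0.003,0.012],"dr":[0,6,0],"hand":-0.25}]'
python3 -c "
from h import *
jaw(); print(bot.get_obs()['eef_pos'])
im=bot.read_camera('side'); cv2.imwrite('pics/s7.png',cv2.resize(im[200:360,160:360],None,fx=3,fy=3))"
```

```text
t: 20.67
eef_pos: [0.6466, 0.2421, 0.0402]
tool_rot: [0.128, -0.128, 0.698, -0.693]
contact_force: [-4.3, 10.5, 2.6]
gripper_width: 0.376
jaw yaw -1.2069 bar ang 0.3673 F [-4.28818035 10.54470253  2.64964303] T [2.31511721 0.83614172 0.14104082]
[0.646594   0.24212997 0.04023314]
```

View pics/s7.png

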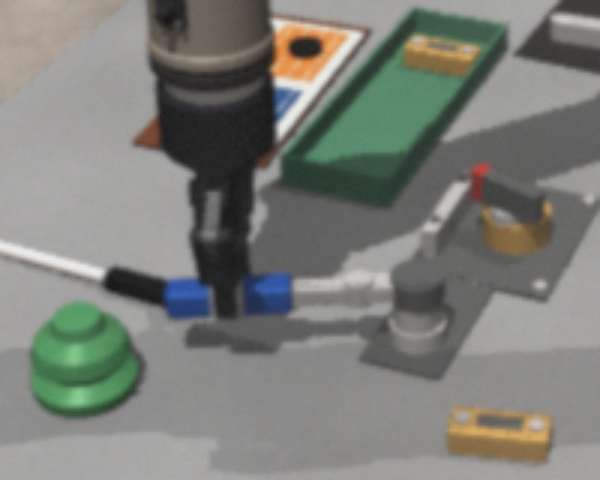

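Force is about 11.4 N at the position expected for a tight nut, so it is on the edge of breaking over. Push on about 14 mm (expected hinge ≈0.15–0.2).

```bash
python3 -m crank '[{"linear":[0.0005,0,0.004],"dr":[0,2,0],"hand":-0.25},{"linear":[0.001,0,0.008],"dr":[0,4,0],"hand":-0.25},{"linear":[0.0015,0,0.012],"dr":[0,6,0],"hand":-0.25},{"linear":[0.0015,0,0.012],"dr":[0,6,0],"hand":-0.25},{"linear":[0.0015,0,0.012],"dr":[0,6,0],"hand":-0.25}]'
python3 -c "
from h import *
jaw(); print(bot.get_obs()['eef_pos'])
im=bot.read_camera('top'); cv2.imwrite('pics/t7.png',cv2.resize(im[165:285,165:325],None,fx=5,fy=5))"
```

```text
t: 21.13
eef_pos: [0.6502, 0.2326, 0.0404]
tool_rot: [0.093, -0.092, 0.704, -0.698]
contact_force: [0.2, 13.8, -1.9]
gripper_width: 0.376
jaw yaw -1.3084 bar ang 0.2658 F [ 0.21698266 13.84302617 -1.898401  ] T [2.72061061 0.04062276 0.05874592]
[0.6501704  0.23258707 0.04037191]
```

View pics/t7.png

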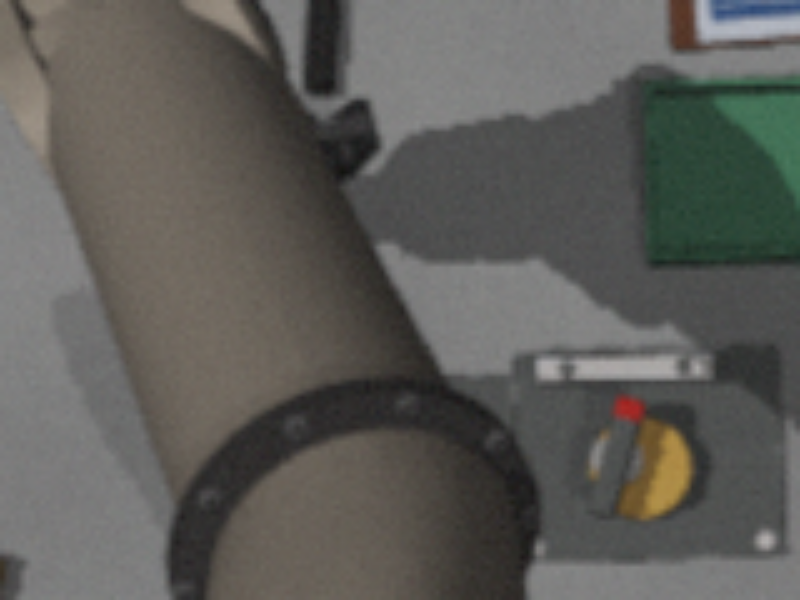

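Hinge is estimated at about 0.11 (10 mm further, force 13.8 N). A bit more for margin (to ≈0.2), then hold.

```bash
python3 -m crank '[{"linear":[0.001,0,0.004],"dr":[0,2.5,0],"hand":-0.25},{"linear":[0.002,0,0.008],"dr":[0,5,0],"hand":-0.25},{"linear":[0.002,0,0.008],"dr":[0,5,0],"hand":-0.25},{"linear":[0.002,0,0.008],"dr":[0,5,0],"hand":-0.25}]'
python3 -c "
from h import *
jaw(); print(bot.get_obs()['eef_pos'])
im=bot.read_camera('side'); cv2.imwrite('pics/s8.png',cv2.resize(im[200:360,160:360],None,fx=3,fy=3))"
```

```text
t: 21.52
eef_pos: [0.6516, 0.225, 0.0406]
tool_rot: [0.064, -0.06, 0.708, -0.701]
contact_force: [3.9, 14.7, -4.3]
gripper_width: 0.374
jaw yaw -1.3956 bar ang 0.1786 F [ 3.94985847 14.72415775 -4.25796745] T [ 3.06467206 -0.66696143  0.00794398]
[0.65161718 0.22501314 0.040628  ]
```

View pics/s8.png

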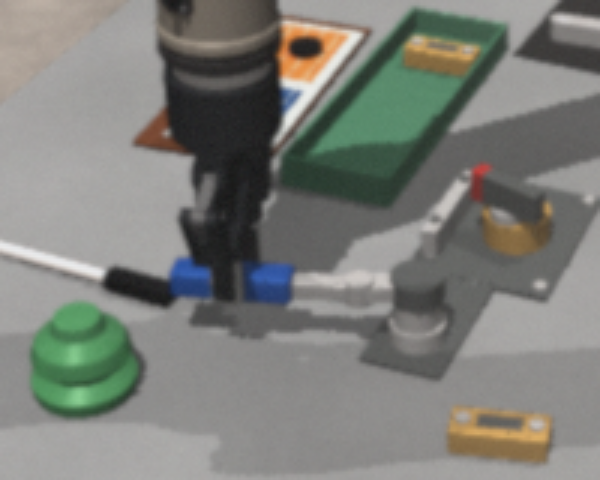

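Handle now bends from its neck. Compared with the previous view its left end went from (165,300) to (170,275). That puts the hinge at about 0.2. Back off, open and lift.

```bash
python3 -m crank '[{"linear":[-0.002,0,-0.008],"dr":[0,-4,0],"hand":-0.2},{"linear":[-0.003,0,-0.016],"dr":[0,-8,0],"hand":-0.1},{"linear":[-0.004,0,-0.021],"dr":[0,-11,0],"hand":-0.1},{"linear":[-0.004,0,-0.021],"dr":[0,-11,0],"hand":-0.1},{"linear":[-0.004,-0.03,-0.021],"dr":[0,-11,0],"hand":-0.1},{"linear":[-0.004,-0.07,-0.021],"dr":[0,-11,0],"hand":-0.1},{"linear":[-0.004,-0.1,-0.021],"dr":[0,-11,0],"hand":0.2},{"linear":[-0.004,-0.1,-0.021],"dr":[0,-11,0],"hand":0.2}]'
python3 -c "
from h import *
jaw(); bot.read_camera('side'); rets('side'); print(bot.get_obs()['q'][6])
to([.4395,.2715,.09],np.radians(-77))"
```

```text
t: 22.23
eef_pos: [0.6558, 0.2388, 0.1473]
tool_rot: [0.131, -0.122, 0.696, -0.695]
contact_force: [1.6, -0.2, 1.1]
gripper_width: 0.599
jaw yaw -1.2114 bar ang 0.3628 F [ 1.59169922 -0.18863818  1.07706652] T [ 0.06026546 -0.06824335  0.03441176]
ret 0.85 [0.4396 0.3987] yaw 163.5 size [0.07  0.039]
ret 0.8 [0.5349 0.4494] yaw -160.2 size [0.065 0.04 ]
ret 0.75 [ 0.6612 -0.1826] yaw 172.0 size [0.065 0.053]
ret 0.74 [ 0.7787 -0.0832] yaw 97.0 size [0.264 0.118]
ret 0.67 [0.4398 0.2734] yaw -168.6 size [0.065 0.045]
-1.7305250948155775
lin [ 0.1877  0.0507 -0.1069]
dr [-0.04  7.65 -0.21]
dr [-3.1000e-01 -1.7235e+02  5.0000e-02]
```

```bash
python3 -m crank '[{"linear":[0.035,0,-0.02],"dr":[0,4,0],"hand":0.2},{"linear":[0.07,0,-0.04],"dr":[0,7.6,0],"hand":0.2},{"linear":[0.105,0,-0.06],"dr":[0,7.6,0],"hand":0.2},{"linear":[0.14,0.01,-0.08],"dr":[0,7.6,0],"hand":0.2},{"linear":[0.17,0.03,-0.095],"dr":[0,7.6,0],"hand":0.2},{"linear":[0.188,0.06,-0.107],"dr":[0,7.6,0],"hand":0.2},{"linear":[0.188,0.09,-0.107],"dr":[0,7.6,0],"hand":0.2},{"linear":[0.188,0.09,-0.107],"dr":[0,7.6,0],"hand":0.2},{"linear":[0.188,0.09,-0.107],"dr":[0,7.6,0],"hand":0.2}]'
python3 -c "
from h import *
to([.4392,.272,.003],np.radians(-77.5))"
```

```text
t: 23.08
eef_pos: [0.4363, 0.2699, 0.0479]
tool_rot: [-0.08, 0.082, -0.701, 0.704]
contact_force: [0.9, 0.3, -0.0]
gripper_width: 0.598
lin [-0.0035  0.0449 -0.0015]
dr [-0.15  0.66  0.25]
dr [   0.4  -179.34    0.23]
```

```bash
python3 -m crank '[{"linear":[-0.003,0.025,-0.001],"dr":[0,0.6,0],"hand":0.2},{"linear":[-0.003,0.045,-0.001],"dr":[0,0.6,0],"hand":0.2},{"linear":[-0.003,0.045,-0.001],"dr":[0,0.6,0],"hand":0.2},{"linear":[-0.003,0.045,-0.001],"dr":[0,0.6,0],"hand":-1},{"linear":[-0.003,0.045,-0.001],"dr":[0,0.6,0],"hand":-1},{"linear":[-0.003,0.045,-0.001],"dr":[0,0.6,0],"hand":-1},{"linear":[-0.003,0.045,-0.001],"dr":[0,0.6,0],"hand":-1},{"linear":[-0.003,0.045,-0.001],"dr":[0,0.6,0],"hand":-1},{"linear":[-0.003,0.01,-0.001],"dr":[0,0.6,0],"hand":-1},{"linear":[-0.003,-0.03,-0.001],"dr":[0,0.6,0],"hand":-1}]' 70
python3 -m crank '[{"linear":[0,-0.03,0],"dr":[0,0,0],"hand":-1},{"linear":[0,-0.045,0],"dr":[0,0,0],"hand":-1},{"linear":[0,-0.045,0],"dr":[0,0,0],"hand":-1},{"linear":[0,-0.045,0],"dr":[0,0,0],"hand":-1}]'
python3 -c "
from h import *
print(bot.get_obs()['q'][6]);to([.660,-.007,.12],np.radians(-89.2))"
```

```text
t: 23.92
eef_pos: [0.4383, 0.272, 0.0788]
tool_rot: [-0.076, 0.08, -0.702, 0.704]
contact_force: [1.6, 1.4, -2.2]
gripper_width: 0.279
t: 24.25
eef_pos: [0.4405, 0.2735, 0.1256]
tool_rot: [0.078, -0.077, 0.703, -0.702]
contact_force: [-0.2, 0.0, -2.8]
gripper_width: 0.28
-2.110810655396703
lin [-0.1529  0.0056  0.3217]
dr [ 0.06 11.82 -0.13]
dr [-1.9000e-01 -1.6818e+02 -9.0000e-02]
```

```bash
python3 -m crank '[{"linear":[-0.017,0,0.036],"dr":[0,6,0],"hand":-1},{"linear":[-0.034,0,0.072],"dr":[0,11.8,0],"hand":-1},{"linear":[-0.051,0,0.108],"dr":[0,11.8,0],"hand":-1},{"linear":[-0.068,0,0.144],"dr":[0,11.8,0],"hand":-1},{"linear":[-0.085,0,0.18],"dr":[0,11.8,0],"hand":-1},{"linear":[-0.102,0,0.216],"dr":[0,11.8,0],"hand":-1},{"linear":[-0.119,0,0.252],"dr":[0,11.8,0],"hand":-1},{"linear":[-0.136,0,0.288],"dr":[0,11.8,0],"hand":-1},{"linear":[-0.153,0.02,0.322],"dr":[0,11.8,0],"hand":-1},{"linear":[-0.153,0.05,0.322],"dr":[0,11.8,0],"hand":-1}]'
python3 -m crank '[{"linear":[0,0,0],"dr":[0,0,0],"hand":-1},{"linear":[0,0,0],"dr":[0,0,0],"hand":-1},{"linear":[0,0,0],"dr":[0,0,0],"hand":-1}]'
python3 -c "
from h import *
to([.660,-.007,.012],np.radians(-89.2))"
```

```text
t: 25.08
eef_pos: [0.6656, -0.0175, 0.0753]
tool_rot: [-0.005, -0.001, -0.705, 0.709]
contact_force: [1.6, -2.3, -2.9]
gripper_width: 0.283
t: 25.33
eef_pos: [0.6591, -0.0061, 0.0738]
tool_rot: [0.005, -0.006, 0.707, -0.707]
contact_force: [0.5, 1.0, -1.8]
gripper_width: 0.285
lin [-0.001   0.0618  0.0009]
dr [0.04 0.11 0.11]
dr [ 1.7000e-01 -1.7989e+02 -6.0000e-02]
```

```bash
python3 -m crank '[{"linear":[0,0.03,0.001],"dr":[0,0,0],"hand":-1},{"linear":[0,0.05,0.001],"dr":[0,0,0],"hand":-1},{"linear":[0,0.062,0.001],"dr":[0,0,0],"hand":-1},{"linear":[0,0.062,0.001],"dr":[0,0,0],"hand":-1},{"linear":[0,0.062,0.001],"dr":[0,0,0],"hand":-0.05},{"linear":[0,0.062,0.001],"dr":[0,0,0],"hand":-0.05},{"linear":[0,0.062,0.001],"dr":[0,0,0],"hand":-0.05},{"linear":[0,0.03,0.001],"dr":[0,0,0],"hand":-0.05},{"linear":[0,-0.01,0.001],"dr":[0,0,0],"hand":0.2},{"linear":[0,-0.045,0.001],"dr":[0,0,0],"hand":0.2}]'
python3 -c "
from h import *
bot.read_camera('top'); rets()
to([.439,.3968,.12],np.radians(-100))"
```

```text
t: 26.17
eef_pos: [0.66, -0.0083, 0.1219]
tool_rot: [0.005, -0.005, 0.707, -0.707]
contact_force: [1.9, -0.1, 0.2]
gripper_width: 0.601
ret 0.85 [0.5344 0.4483] yaw -156.9 size [0.068 0.03 ]
ret 0.78 [0.4392 0.397 ] yaw 170.2 size [0.064 0.033]
ret 0.75 [ 0.657  -0.1776] yaw -179.5 size [0.066 0.028]
lin [ 0.2202  0.005  -0.4082]
dr [ 0.11 10.81 -0.77]
dr [-1.1400e+00 -1.6919e+02 -1.6000e-01]
```

```bash
python3 -m crank '[{"linear":[0.018,0,-0.034],"dr":[0,5,0],"hand":0.2},{"linear":[0.037,0,-0.068],"dr":[0,10.8,0],"hand":0.2},{"linear":[0.055,0,-0.102],"dr":[0,10.8,0],"hand":0.2},{"linear":[0.073,0,-0.136],"dr":[0,10.8,0],"hand":0.2},{"linear":[0.092,0,-0.17],"dr":[0,10.8,0],"hand":0.2},{"linear":[0.11,0,-0.204],"dr":[0,10.8,0],"hand":0.2},{"linear":[0.128,0,-0.238],"dr":[0,10.8,0],"hand":0.2},{"linear":[0.147,0,-0.272],"dr":[0,10.8,0],"hand":0.2},{"linear":[0.165,0,-0.306],"dr":[0,10.8,0],"hand":0.2},{"linear":[0.183,0,-0.34],"dr":[0,10.8,0],"hand":0.2}]'
python3 -m crank '[{"linear":[0,0,-0.035],"dr":[0,0,0],"hand":0.2},{"linear":[0.024,0.02,-0.072],"dr":[0,0,0],"hand":0.2},{"linear":[0.024,0.05,-0.072],"dr":[0,0,0],"hand":0.2},{"linear":[0.024,0.07,-0.072],"dr":[0,0,0],"hand":0.2},{"linear":[0.024,0.07,-0.072],"dr":[0,0,0],"hand":0.2},{"linear":[0.024,0.07,-0.072],"dr":[0,0,0],"hand":0.2}]'
python3 -c "
from h import *
print(bot.get_obs()['q'][6]);to([.439,.3968,.003],np.radians(-100))"
```

```text
t: 27.1
eef_pos: [0.471, 0.3306, 0.1204]
tool_rot: [-0.061, 0.062, 0.705, -0.704]
contact_force: [1.2, 1.2, -0.2]
gripper_width: 0.599
t: 27.6
eef_pos: [0.4605, 0.4033, 0.0492]
tool_rot: [0.062, -0.061, -0.704, 0.705]
contact_force: [-0.7, 0.4, -0.4]
gripper_width: 0.603
-2.6122048268576954
lin [0.02   0.0463 0.0101]
dr [-0.09  0.03  0.04]
dr [ 6.0000e-02 -1.7997e+02  1.5000e-01]
```

```bash
python3 -m crank '[{"linear":[0.02,0,0.01],"dr":[0,0,0],"hand":0.2},{"linear":[0.02,0.03,0.01],"dr":[0,0,0],"hand":0.2},{"linear":[0.02,0.046,0.01],"dr":[0,0,0],"hand":0.2},{"linear":[0.02,0.046,0.01],"dr":[0,0,0],"hand":0.2},{"linear":[0.02,0.046,0.01],"dr":[0,0,0],"hand":-1},{"linear":[0.02,0.046,0.01],"dr":[0,0,0],"hand":-1},{"linear":[0.02,0.046,0.01],"dr":[0,0,0],"hand":-1},{"linear":[0.02,0.046,0.01],"dr":[0,0,0],"hand":-1},{"linear":[0.02,0.046,0.01],"dr":[0,0,0],"hand":-1},{"linear":[0.02,0.01,0.01],"dr":[0,0,0],"hand":-1}]'
python3 -m crank '[{"linear":[0,-0.03,0],"dr":[0,0,0],"hand":-1},{"linear":[0,-0.06,0],"dr":[0,0,0],"hand":-1},{"linear":[0,-0.085,0],"dr":[0,0,0],"hand":-1},{"linear":[0,-0.085,0],"dr":[0,0,0],"hand":-1},{"linear":[0,-0.085,0],"dr":[0,0,0],"hand":-1}]'
python3 -c "
from h import *
print(bot.get_obs()['q'][6]);to([.660,-.065,.12],np.radians(-89.2))"
```

```text
t: 28.43
eef_pos: [0.4368, 0.3946, 0.0357]
tool_rot: [0.063, -0.06, -0.702, 0.707]
contact_force: [-0.4, -0.4, -3.2]
gripper_width: 0.284
t: 28.85
eef_pos: [0.4404, 0.3984, 0.1268]
tool_rot: [-0.061, 0.063, 0.706, -0.703]
contact_force: [0.7, -0.4, -4.1]
gripper_width: 0.285
-2.6225752333782135
lin [-0.2966  0.006   0.4184]
dr [  0.21 -10.79  -0.17]
dr [  0.25 169.21   0.3 ]
```

```bash
python3 -m crank '[{"linear":[-0.023,0,0.032],"dr":[0,0,0],"hand":-1},{"linear":[-0.046,0,0.064],"dr":[0,0,0],"hand":-1},{"linear":[-0.069,0,0.096],"dr":[0,0,0],"hand":-1},{"linear":[-0.092,0,0.128],"dr":[0,0,0],"hand":-1},{"linear":[-0.115,0,0.16],"dr":[0,0,0],"hand":-1},{"linear":[-0.138,0,0.192],"dr":[0,0,0],"hand":-1},{"linear":[-0.161,0,0.224],"dr":[0,0,0],"hand":-1},{"linear":[-0.184,0,0.256],"dr":[0,0,0],"hand":-1},{"linear":[-0.207,0,0.288],"dr":[0,0,0],"hand":-1},{"linear":[-0.22,0,0.31],"dr":[0,0,0],"hand":-1}]'
python3 -m crank '[{"linear":[-0.023,0,0.03],"dr":[0,-5,0],"hand":-1},{"linear":[-0.045,0,0.06],"dr":[0,-10.8,0],"hand":-1},{"linear":[-0.06,0,0.09],"dr":[0,-10.8,0],"hand":-1},{"linear":[-0.076,0,0.108],"dr":[0,-10.8,0],"hand":-1},{"linear":[-0.076,0.03,0.108],"dr":[0,-10.8,0],"hand":-1},{"linear":[-0.076,0.05,0.108],"dr":[0,-10.8,0],"hand":-1},{"linear":[-0.076,0.05,0.108],"dr":[0,-10.8,0],"hand":-1},{"linear":[-0.076,0.05,0.108],"dr":[0,-10.8,0],"hand":-1}]'
python3 -c "
from h import *
to([.660,-.065,.012],np.radians(-89.2))"
```

```text
t: 29.68
eef_pos: [0.6029, 0.0488, 0.123]
tool_rot: [0.063, -0.062, -0.703, 0.705]
contact_force: [-0.3, -0.0, -2.2]
gripper_width: 0.281
t: 30.35
eef_pos: [0.6563, -0.0651, 0.0721]
tool_rot: [0.003, -0.007, 0.707, -0.707]
contact_force: [0.4, 1.1, -2.5]
gripper_width: 0.283
lin [-0.004  0.06   0.   ]
dr [0.02 0.05 0.32]
dr [ 5.0000e-01 -1.7995e+02 -4.0000e-02]
```

```bash
python3 -m crank '[{"linear":[-0.003,0.03,0],"dr":[0,0,0],"hand":-1},{"linear":[-0.003,0.05,0],"dr":[0,0,0],"hand":-1},{"linear":[-0.003,0.06,0],"dr":[0,0,0],"hand":-1},{"linear":[-0.003,0.06,0],"dr":[0,0,0],"hand":-1},{"linear":[-0.003,0.06,0],"dr":[0,0,0],"hand":-0.05},{"linear":[-0.003,0.06,0],"dr":[0,0,0],"hand":-0.05},{"linear":[-0.003,0.06,0],"dr":[0,0,0],"hand":-0.05},{"linear":[-0.003,0.03,0],"dr":[0,0,0],"hand":-0.05},{"linear":[-0.003,-0.01,0],"dr":[0,0,0],"hand":0.2},{"linear":[-0.003,-0.045,0],"dr":[0,0,0],"hand":0.2}]'
python3 -c "
from h import *
bot.read_camera('top'); rets()
to([.534,.448,.12],np.radians(-67))"
```

```text
t: 31.18
eef_pos: [0.662, -0.0654, 0.1224]
tool_rot: [-0.006, 0.005, -0.707, 0.707]
contact_force: [1.1, 0.0, 0.6]
gripper_width: 0.6
ret 0.86 [0.5325 0.448 ] yaw -156.6 size [0.068 0.033]
ret 0.72 [0.507  0.0518] yaw 163.9 size [0.053 0.046]
ret 0.69 [ 0.6554 -0.0041] yaw -174.0 size [0.063 0.027]
lin [ 0.1258  0.0061 -0.5155]
dr [ -0.2  -22.2   -0.81]
dr [  1.13 157.8   -0.27]
```

```bash
python3 -m crank '[{"linear":[0.01,0,-0.04],"dr":[0,0,0],"hand":0.2},{"linear":[0.02,0,-0.08],"dr":[0,0,0],"hand":0.2},{"linear":[0.03,0,-0.12],"dr":[0,0,0],"hand":0.2},{"linear":[0.04,0,-0.16],"dr":[0,0,0],"hand":0.2},{"linear":[0.05,0,-0.2],"dr":[0,0,0],"hand":0.2},{"linear":[0.06,0,-0.24],"dr":[0,0,0],"hand":0.2},{"linear":[0.07,0,-0.28],"dr":[0,0,0],"hand":0.2},{"linear":[0.08,0,-0.32],"dr":[0,0,0],"hand":0.2},{"linear":[0.09,0,-0.36],"dr":[0,0,0],"hand":0.2},{"linear":[0.1,0,-0.4],"dr":[0,0,0],"hand":0.2}]'
python3 -m crank '[{"linear":[0.008,0,-0.035],"dr":[0,-6,0],"hand":0.2},{"linear":[0.016,0,-0.07],"dr":[0,-12,0],"hand":0.2},{"linear":[0.026,0,-0.1],"dr":[0,-18,0],"hand":0.2},{"linear":[0.026,0.02,-0.115],"dr":[0,-22.3,0],"hand":0.2},{"linear":[0.026,0.05,-0.115],"dr":[0,-22.3,0],"hand":0.2},{"linear":[0.026,0.07,-0.115],"dr":[0,-22.3,0],"hand":0.2},{"linear":[0.026,0.07,-0.115],"dr":[0,-22.3,0],"hand":0.2},{"linear":[0.026,0.07,-0.115],"dr":[0,-22.3,0],"hand":0.2}]'
python3 -c "
from h import *
print(bot.get_obs()['q'][6]);to([.5335,.4482,.003],np.radians(-66.8))"
```

```text
t: 32.12
eef_pos: [0.5555, 0.3354, 0.1209]
tool_rot: [0.006, -0.004, 0.708, -0.707]
contact_force: [0.5, -0.6, -0.5]
gripper_width: 0.602
t: 32.78
eef_pos: [0.528, 0.4474, 0.0495]
tool_rot: [-0.141, 0.142, -0.692, 0.693]
contact_force: [0.8, -0.2, 0.2]
gripper_width: 0.596
-2.0678156980761586
lin [-0.0055  0.0465  0.0014]
dr [-0.04 -0.08  0.05]
dr [-8.0000e-02  1.7992e+02 -6.0000e-02]
```

```bash
python3 -m crank '[{"linear":[-0.005,0,0.001],"dr":[0,0,0],"hand":0.2},{"linear":[-0.005,0.03,0.001],"dr":[0,0,0],"hand":0.2},{"linear":[-0.005,0.046,0.001],"dr":[0,0,0],"hand":0.2},{"linear":[-0.005,0.046,0.001],"dr":[0,0,0],"hand":0.2},{"linear":[-0.005,0.046,0.001],"dr":[0,0,0],"hand":-1},{"linear":[-0.005,0.046,0.001],"dr":[0,0,0],"hand":-1},{"linear":[-0.005,0.046,0.001],"dr":[0,0,0],"hand":-1},{"linear":[-0.005,0.046,0.001],"dr":[0,0,0],"hand":-1},{"linear":[-0.005,0.046,0.001],"dr":[0,0,0],"hand":-1},{"linear":[-0.005,0.01,0.001],"dr":[0,0,0],"hand":-1}]'
python3 -m crank '[{"linear":[0,-0.03,0],"dr":[0,0,0],"hand":-1},{"linear":[0,-0.06,0],"dr":[0,4,0],"hand":-1},{"linear":[0,-0.085,0],"dr":[0,10,0],"hand":-1},{"linear":[0,-0.085,0],"dr":[0,16,0],"hand":-1},{"linear":[0,-0.085,0],"dr":[0,22.4,0],"hand":-1},{"linear":[0,-0.085,0],"dr":[0,22.4,0],"hand":-1},{"linear":[0,-0.085,0],"dr":[0,22.4,0],"hand":-1}]'
python3 -c "
from h import *
print(bot.get_obs()['q'][6]);to([.660,-.123,.12],np.radians(-89.2))"
```

```text
t: 33.62
eef_pos: [0.5292, 0.4453, 0.0333]
tool_rot: [-0.138, 0.146, -0.69, 0.695]
contact_force: [-1.0, -1.7, -4.2]
gripper_width: 0.287
t: 34.2
eef_pos: [0.5325, 0.4487, 0.1242]
tool_rot: [-0.006, 0.006, -0.707, 0.707]
contact_force: [0.3, 0.1, -2.9]
gripper_width: 0.283
-2.3837176218983123
lin [-0.1181  0.0046  0.5737]
dr [-0.05  0.14  0.03]
dr [ 4.0000e-02 -1.7986e+02  7.0000e-02]
```

```bash
python3 -m crank '[{"linear":[-0.008,0,0.039],"dr":[0,0,0],"hand":-1},{"linear":[-0.016,0,0.078],"dr":[0,0,0],"hand":-1},{"linear":[-0.024,0,0.117],"dr":[0,0,0],"hand":-1},{"linear":[-0.032,0,0.156],"dr":[0,0,0],"hand":-1},{"linear":[-0.04,0,0.195],"dr":[0,0,0],"hand":-1},{"linear":[-0.048,0,0.234],"dr":[0,0,0],"hand":-1},{"linear":[-0.056,0,0.273],"dr":[0,0,0],"hand":-1},{"linear":[-0.064,0,0.312],"dr":[0,0,0],"hand":-1},{"linear":[-0.072,0,0.351],"dr":[0,0,0],"hand":-1},{"linear":[-0.08,0,0.39],"dr":[0,0,0],"hand":-1}]'
python3 -m crank '[{"linear":[-0.008,0,0.039],"dr":[0,0,0],"hand":-1},{"linear":[-0.016,0,0.078],"dr":[0,0,0],"hand":-1},{"linear":[-0.024,0,0.117],"dr":[0,0,0],"hand":-1},{"linear":[-0.031,0,0.156],"dr":[0,0,0],"hand":-1},{"linear":[-0.038,0,0.183],"dr":[0,0,0],"hand":-1},{"linear":[-0.038,0.03,0.183],"dr":[0,0,0],"hand":-1},{"linear":[-0.038,0.05,0.183],"dr":[0,0,0],"hand":-1},{"linear":[-0.038,0.05,0.183],"dr":[0,0,0],"hand":-1},{"linear":[-0.038,0.05,0.183],"dr":[0,0,0],"hand":-1}]'
python3 -c "
from h import *
to([.660,-.123,.012],np.radians(-89.2))"
```

```text
t: 35.03
eef_pos: [0.6178, 0.058, 0.1241]
tool_rot: [-0.006, 0.006, -0.707, 0.707]
contact_force: [0.4, -0.0, -3.5]
gripper_width: 0.281
t: 35.78
eef_pos: [0.657, -0.122, 0.073]
tool_rot: [0.004, -0.007, 0.707, -0.707]
contact_force: [0.7, 1.2, -1.7]
gripper_width: 0.287
lin [-0.0032  0.0609  0.0011]
dr [0.06 0.08 0.22]
dr [ 3.4000e-01 -1.7992e+02 -9.0000e-02]
```

```bash
python3 -m crank '[{"linear":[-0.003,0.03,0.001],"dr":[0,0,0],"hand":-1},{"linear":[-0.003,0.05,0.001],"dr":[0,0,0],"hand":-1},{"linear":[-0.003,0.061,0.001],"dr":[0,0,0],"hand":-1},{"linear":[-0.003,0.061,0.001],"dr":[0,0,0],"hand":-1},{"linear":[-0.003,0.061,0.001],"dr":[0,0,0],"hand":-0.05},{"linear":[-0.003,0.061,0.001],"dr":[0,0,0],"hand":-0.05},{"linear":[-0.003,0.061,0.001],"dr":[0,0,0],"hand":-0.05},{"linear":[-0.003,0.03,0.001],"dr":[0,0,0],"hand":-0.05},{"linear":[-0.003,-0.01,0.001],"dr":[0,0,0],"hand":0.2},{"linear":[-0.003,-0.045,0.001],"dr":[0,0,0],"hand":0.2}]'
python3 -m crank '[{"linear":[0.02,-0.03,0.02],"dr":[0,0,0],"hand":0.2},{"linear":[0.04,-0.05,0.05],"dr":[0,0,0],"hand":0.2},{"linear":[0.06,-0.07,0.08],"dr":[0,0,0],"hand":0.2},{"linear":[0.08,-0.09,0.11],"dr":[0,0,0],"hand":0.2},{"linear":[0.1,-0.09,0.14],"dr":[0,0,0],"hand":0.2},{"linear":[0.12,-0.09,0.17],"dr":[0,0,0],"hand":0.2},{"linear":[0.14,-0.09,0.2],"dr":[0,0,0],"hand":0.2},{"linear":[0.16,-0.09,0.23],"dr":[0,0,0],"hand":0.2},{"linear":[0.18,-0.09,0.26],"dr":[0,0,0],"hand":0.2},{"linear":[0.2,-0.09,0.29],"dr":[0,0,0],"hand":0.2}]'
python3 -m crank '[{"linear":[0.02,0,0.03],"dr":[0,0,0],"hand":0.2},{"linear":[0.04,0,0.06],"dr":[0,0,0],"hand":0.2},{"linear":[0.06,0,0.09],"dr":[0,0,0],"hand":0.2},{"linear":[0.08,0,0.12],"dr":[0,0,0],"hand":0.2},{"linear":[0.1,0,0.15],"dr":[0,0,0],"hand":0.2},{"linear":[0.12,0,0.17],"dr":[0,0,0],"hand":0.2},{"linear":[0.14,0,0.19],"dr":[0,0,0],"hand":0.2},{"linear":[0.14,0,0.19],"dr":[0,0,0],"hand":0.2}]'
python3 -c "
from h import *
im=bot.read_camera('top'); rets(); cv2.imwrite('pics/t9.png',cv2.resize(im[120:300,170:490],None,fx=2.5,fy=2.5,interpolation=cv2.INTER_CUBIC))
a=col(im,'or handle',(8,120,90),(22,255,255),.029,(398,220,480,300)); b=col(im,'bl handle',(100,120,60),(125,255,255),.029,(398,220,480,300))
for d in bot.cut_out('top','mat')[:1]: print('mat',pca(d['pixels'],'top',.003))
w=col(im,'wr',(100,120,60),(125,255,255),.06,(160,180,245,255))
print('nut', .35 and np.pi/2+G[2]-np.arctan2(w[0][1]-.1898,w[0][0]-.5304)-.35)
col(im,'red',(0,150,90),(6,255,255),.062,(275,235,310,262))
col(im,'insul/probe n/a',(40,120,40),(80,255,255),.03,(170,160,210,200))
"
```

```text
t: 36.62
eef_pos: [0.6619, -0.1237, 0.1225]
tool_rot: [-0.005, 0.004, -0.707, 0.707]
contact_force: [1.6, -0.0, 0.2]
gripper_width: 0.602
t: 37.45
eef_pos: [0.4644, -0.4178, 0.2115]
tool_rot: [-0.006, 0.004, -0.706, 0.708]
contact_force: [0.4, -0.1, -0.0]
gripper_width: 0.6
t: 38.12
eef_pos: [0.3203, -0.6136, 0.2114]
tool_rot: [-0.0, 0.002, -0.705, 0.709]
contact_force: [-2.1, -0.8, -1.2]
gripper_width: 0.601
ret 0.83 [ 0.6604 -0.1206] yaw 179.9 size [0.068 0.027]
ret 0.81 [ 0.6588 -0.0627] yaw -178.8 size [0.067 0.027]
ret 0.73 [ 0.657  -0.0053] yaw -177.8 size [0.065 0.025]
ret 0.68 [0.5307 0.105 ] yaw 67.8 size [0.304 0.12 ]
ret 0.66 [0.7201 0.3164] yaw 45.3 size [0.068 0.06 ]
ret 0.48 [ 0.6571 -0.1779] yaw -178.4 size [0.064 0.027]
ret 0.44 [ 0.4768 -0.3892] yaw 172.0 size [0.165 0.032]
or handle 300 [ 0.4531 -0.2781] -176.8 [0.068 0.03 ]
bl handle 271 [ 0.4468 -0.3853] 170.6 [0.067 0.029]
mat (array([ 0.51223071, -0.32906238]), array([-0.05274666,  0.99860793]), array([0.22504284, 0.18979723]))
wr 264 [0.6421 0.2477] -152.3 [0.083 0.02 ]
nut 0.7391019256980657
red 19 [0.5334 0.0529] 75.6 [0.015 0.008]
insul/probe n/a 90 [0.7164 0.3192] -170.7 [0.067 0.061]
```

View pics/t9.png

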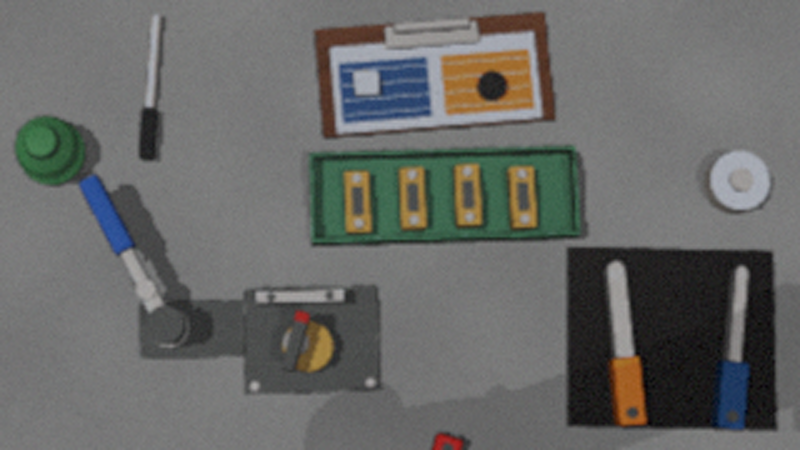

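The top picture shows:
- All four retainers in the pan at (357,200), (413,197), (468,195) and (522,197).
- Both gauges flat on the mat.
- The nut at about 0.74 and the bolt's red end at about -0.29 rad.
- The insulator, probe rod and roller in place, and the arm clear.

```bash
python3 -c "
from station import bot
print(bot.hand_in())"
```

```text
the job is handed in; nothing more can be done
None
```

The job is done and handed in at about t = 38 s; the hand-in gave no verdict.

- **Gauge and gap:** The chart named the orange gauge. I turned the eccentric bolt to about -0.30 rad, a gap of about 19.5 mm. The orange blade slid along the fence until its nose was about 36 mm past the narrowest point, with less than 2 N of side force. It is back on the mat.
- **Lock nut:** I tightened it until the click wrench broke over. The arm hid the wrench from above, so I estimated the hinge angle at about 0.2 rad from travel, force and the side picture. The force never rose as it would at the hinge stop.
- **Retainers:** All four were present and are lying in the green pan.

**Last checks, from one top picture:**
- The nut is at about 0.74 rad.
- Both gauges are flat, with their middles well inside the mat.
- The insulator, probe rod and roller show no visible movement.
- The arm is clear of everything.

**Readings that disagreed:** The bolt angle came out as -0.307 from the jaws, about -0.27 from the bar edges in a picture, and -0.29 from its red end. All three are inside the -0.402 to -0.193 range. The retainer detector also gave a few false hits, which I ignored because their size or position did not fit.

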